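Load the transit tray and drop the latch bar

ROBOT

A 7-joint arm with a two-finger parallel gripper is mounted at the origin on the work surface. World frame = base frame: x ahead of the robot, y to its left, z up, the work surface at z = 0. Lengths are in m, angles in rad, forces in N, time in s.
With the tool pointing down it reaches from about 0.425 to 0.925 m from the base axis. Payload 6.8 kg.
Tool frame: the origin (TCP) lies at the very end of the fingers, on their centre line; the grasp point (between the pads) lies 19 mm behind it (tcp_to_grasp is the distance from the TCP to the grasp point, in m); z points along the fingers, y is the direction in which the jaws open and shut (so a half turn about z gives the same grasp; the last joint's range is limited). The gripper opens to 85 mm and grips with 20 to 120 N. Pads are 22 mm wide; open, the fingers measure 114 mm over their backs; the gripper's body (76 mm by 85 mm) begins 54 mm behind the grasp point. The pads swing forward as they close: fully open they stand 13 mm farther back than shut.
Start: joints at [1.178, 0.477, 0.022, 1.555, -0.011, 1.109, -0.083], TCP at [0.19, -0.648, 0.231] pointing down, gripper open.
Joint ranges: [-2.96, 2.96], [-0.34, 2.1], [-1.41, 1.46], [0.24, 2.44], [-1.37, 4.51], [0.17, 1.92], [-2.96, 2.96]. Speed limits (rad/s): [2.39, 2.39, 3.14, 3.14, 3.14, 3.14, 3.14].

INTERFACE

Orientations are given as a unit quaternion [w, x, y, z].
In Python, from station import * gives the robot as it stands.
- The arm moves only by the tool apply_moves, never from a script. Its argument "increments" is one flat list of numbers, 5 for each row, row after row: the finger opening in mm, from 0 to 85.4, then the shift along the tool's x, y, z in mm, then the turn about the tool's z in degrees. In form: [claw, tx, ty, tz, roll, claw, tx, ty, tz, roll, ...]. A call has 1 to 12 rows; each row shifts and turns the pose as measured when the row begins, along the tool's axes as they then stand; what a row does not reach is not made up. A row lasts 1/8 s, in which the tool goes at most 62.5 mm and 10.7 degrees, less where a joint would pass 70% of its speed; a pose out of reach is approached as far as the arm can. A call with a gripper value outside its range is refused whole. The fingers move at their own pace and stop on an object; "squeeze" is the grip in N (left out, the last holds). Time passes only in rows, so rows that do not move let the fingers close. It gives the time, the measured TCP pose, the force and the opening at its end, in the units of the state.
- get_obs(): the state, without advancing time (a new reading comes with each control period).
- read_camera(name): name is "scene" or "top"; returns (picture, depth): 480x640x3 uint8, blue, green, red; 480x640 float32, m along the optical axis (not along the pixel's ray), 0 where there is no reading.
- get_calibration(name): a dict with "mtx" (3x3 intrinsics, pixels), "camera_from_world" (4x4, takes a point from world to camera coordinates). Camera axes: x right, y down, z forward; pixel columns grow to the right and rows downward; lengths in m; the calibration is good to about 2 mm. A picture is of the moment at which its call begins. get_calibration takes no time and is no camera call.
- hand_in(): hands the job in, once; it reports no verdict.
Trained networks look in the newest picture that a camera, given by its name, has taken for a name from the list of things; names that differ only in an ending like _2 or _b are one class to them, and where a whole thing is asked for, a point or a joint stands for the part that bears it (a point fixed in the world has none). Each returns a list of dicts, best first, with "p" (0 to 1); they miss things now and then, are a little off and sometimes report something else, mostly with a low value. They report only what shows in the picture. A call takes as long as a camera call.
- outline_of(camera, thing): "pixels" (480x640 bool, what is visible of it) and "extent" ([centre column, centre row, width, height] in pixels, round what is visible of it).
The state is a dict: "t": time; "q": joint angles; "joint_vel": joint speeds; "joint_torque": joint torques, N m; "eef_pos": TCP position; "tool_rot": TCP orientation; "contact_force": force on the tool from outside, world axes, zero at the start; "torque": the same for the moment, N m; "gripper_width": opening from 0.0 (shut) to 1.0 (fully open).
Only numpy, scipy, OpenCV 4.12 (cv2) and the standard library are available. Lean on these libraries where they do the work, as an engineer would, in place of code of your own. Each camera call takes 0.05 s, during which the arm holds its last target.

TASK

Get the transit tray ready for the van: lift the latch bar out of its keeper and swing it well aside, then stand every feed unit that is on the bench in a tray slot of its own, lying across the tray, and put the zinc cowl mouth down in the square pocket; pull the cowl off its core straight and without bringing the core along, which stays standing where it is on the bench. When all are seated on the tray floor, swing the bar back, lift it over the keeper and let it drop fully into the notch, and leave the receiver, the jar and the standoffs alone.

Things in the scene. Friction and masses are not known exactly. Their poses are not given: they have to be found in the camera images.
- tray: grey transit tray, fixed on the bench, 262 mm long (its x) x 108 mm wide (its y). Origin: centre of its underside; z up. Floor 4 mm above the bench, rim and three cross ribs up to 14 mm. The ribs make a pocket 74 x 100 mm at the -x end and three slots 56 x 100 mm. A steel post past the +x end carries the latch bar; a steel keeper past the -x end has an upward-open notch 22 mm wide
- slot1 (a point): middle of the floor of the slot next to the pocket (-23 mm along the tray's x). A slot takes one unit, its 90 mm length along the tray's y, either way round. Slots are 60 mm apart: beside a loaded neighbour about 34 mm is free next to a unit's body, so open the fingers only a little there
- slot2 (a point): middle of the floor of the middle slot (+37 mm along the tray's x)
- slot3 (a point): middle of the floor of the slot next to the pivot post (+97 mm along the tray's x)
- pocket (a point): middle of the floor of the 74 x 100 mm pocket, next to the keeper (-92 mm along the tray's x), where the cowl goes, mouth down
- pivot (a point): pivot of the latch bar on top of the post, at tray x = +151 mm, 79 mm above the bench; the bar both swings sideways about the vertical here and lifts about a level hinge here
- knob (a point): centre of the upright black round knob (22 mm diameter, 44 mm tall) on the free end of the latch bar, 331 mm from the pivot along the bar, 29 mm above pivot height when down. Bar: steel, 12 mm wide, 14 mm high, 0.28 kg with knob, underside 72 mm above the bench when down. The notch is 296 mm from the pivot; its lips stand 22 mm above the bar's underside, so lift the knob 25 mm or more
- swivel (a joint): sideways swing of the latch bar, rad: 0 = along the tray in line with the notch (latched), grows as the knob swings towards the tray's +y side, stops at 1.35; stays where it is left; above about 1 rad the bar is clear of all slots
- bar (a joint): lift of the latch bar, rad: about 0 (down to -0.01) = level, down (in the notch, or on its own stop when swung aside), grows as the knob rises, up to 0.6; falls back by its weight when let go. About 0.09 is just over the lips
- cowl_mid (a point): zinc weather cowl, a plain cup turned mouth down: 62 mm outer diameter, 60 mm tall, wall 3 mm, 0.13 kg. It starts fitted over the core, its rim resting on the core's flange 6 mm above the bench. This point: centre of the cowl, half-way up (30 mm above its rim); z up
- core_mid (a point): black round core that stands under the cowl on the bench, loose: stem 52.4 mm diameter and 55 mm tall with a foot flange 68 mm diameter and 6 mm thick that shows below the cowl; only 0.09 kg; 1.8 mm play all round inside the cowl, so a crooked pull or a grip that catches the flange brings it along. This point: half-way up, 27.5 mm above the bench
- receiver: matte black receiver box 120 x 230 x 48 mm lying on the bench, not to be disturbed; origin at the centre of its underside
- jar_center (a point): cobalt blue glass jar with a steel lid, 72 mm diameter, 100 mm tall, not to be disturbed; this point half-way up
- standoff1: steel standoff, a post 24 mm diameter on a 38 mm foot, 62 mm tall, not to be disturbed; origin at the centre of its underside
- standoff2: second steel standoff, same as the first
- unit1_mid (a point): feed unit (two or three are present; an absent one reads None): steel foot 90 x 46 x 10 mm (own x, y, z), on it centred an upright grey body 60 x 26 x 48 mm (grip it across the 26 mm), white horn disc 38 mm diameter on its +x end. 58 mm tall, 0.22 kg, starts standing on the bench. This point: its centre, 29 mm above its underside; x along its length, z up
- unit2_mid (a point): feed unit (two or three are present; an absent one reads None): steel foot 90 x 46 x 10 mm (own x, y, z), on it centred an upright grey body 60 x 26 x 48 mm (grip it across the 26 mm), white horn disc 38 mm diameter on its +x end. 58 mm tall, 0.22 kg, starts standing on the bench. This point: its centre, 29 mm above its underside; x along its length, z up
- unit3_mid (a point): feed unit (two or three are present; an absent one reads None): steel foot 90 x 46 x 10 mm (own x, y, z), on it centred an upright grey body 60 x 26 x 48 mm (grip it across the 26 mm), white horn disc 38 mm diameter on its +x end. 58 mm tall, 0.22 kg, starts standing on the bench. This point: its centre, 29 mm above its underside; x along its length, z up

How it is judged:
On the way, in this order (a step that is already met when the one before it is completed fails the run):
1. the latch bar is out of the keeper and swung aside (value of joint swivel above 0.6 rad), for 0.2 s.
2. all units present and the cowl are seated in the tray (x of unit1_mid in the frame of tray between -0.05 and 0.13 m and y of unit1_mid in the frame of tray between -0.02 and 0.02 m and z of unit1_mid in the frame of tray between 0.025 and 0.039 m and angle between each of unit1_mid, unit2_mid, unit3_mid, cowl_mid's own z axis and vertical below 0.12 rad and angle between the x axis of each of unit1_mid, unit2_mid, unit3_mid and the y axis of tray, either way round below 0.3 rad and x of unit2_mid in the frame of tray between -0.05 and 0.13 m and y of unit2_mid in the frame of tray between -0.02 and 0.02 m and z of unit2_mid in the frame of tray between 0.025 and 0.039 m and x of unit3_mid in the frame of tray between -0.05 and 0.13 m and y of unit3_mid in the frame of tray between -0.02 and 0.02 m and z of unit3_mid in the frame of tray between 0.025 and 0.039 m and x of cowl_mid in the frame of tray between -0.105 and -0.079 m and y of cowl_mid in the frame of tray between -0.025 and 0.025 m and z of cowl_mid in the frame of tray between 0.027 and 0.041 m), for 0.2 s.
3. the bar has dropped into the keeper's notch (value of joint swivel between -0.04 and 0.04 rad and value of joint bar below 0.02 rad), for 0.3 s.
At the end, for the whole second after the job is handed in: Each unit present is upright on the tray floor, across a slot (20 mm off the middle line at most, 0.3 rad); cowl mouth down in the pocket (13 mm along, 25 mm across); core upright, within 40 mm of its start; bar in the notch (swing within 0.04 rad, lift below 0.02) (all of step 2 and all of step 3 and distance of core_mid from where it was at the start of the episode below 0.04 m and angle between core_mid's own z axis and vertical below 0.12 rad and height (world z) of core_mid below 0.035 m); the robot touches nothing.
It fails at once if the core is lifted more than 15 mm off the bench (height (world z) of core_mid above 0.0425 m).
It fails at once if receiver is moved more than 40 mm (distance of receiver from where it was at the start of the episode above 0.04 m).
It fails at once if jar is moved more than 40 mm (distance of jar_center from where it was at the start of the episode above 0.04 m).
It fails at once if standoff1 is moved more than 40 mm (distance of standoff1 from where it was at the start of the episode above 0.04 m).
It fails at once if standoff2 is moved more than 40 mm (distance of standoff2 from where it was at the start of the episode above 0.04 m).
Of unit1, unit2, unit3 only 2 to 3 are there at a start; the rules pass over those that are not, and their reading is None.
At some moment in a run one of unit1, unit2, unit3 may be knocked a few centimetres aside while the robot is not near it.
It also fails if it takes over 210 s, if anything falls off the work surface, if the arm or the gripper's body presses on something with over 40 N, if the wrist force passes 120 N, or if a joint passes its speed limit or range.

## Working session

There is one attempt and no reset: what is moved stays moved. The work goes in short steps, Python scripts to look and compute and a tool call to move; the robot and the scene stay as the last step left them, time stands still between calls to the robot, and variables do not carry over. Pictures are saved under pics/ and viewed, and the job is handed in when it is done.

Besides the shell and the picture viewer there is one more tool, called after ">>>" as name(argument=value, ...), one argument or row to a line, values as JSON. apply_moves: Moves the arm, as the interface text tells. Its arguments: {"type":"object","properties":{"increments":{"type":"array"},"squeeze":{"type":"number"}},"required":["increments"]}

```bash
ls; mkdir -p pics; python3 - <<'E'
from station import *
import cv2,numpy as np
o=get_obs()
for k,v in o.items(): print(k,np.round(v,3))
for c in("scene","top"):
    p,d=read_camera(c); cv2.imwrite(f"pics/{c}0.png",p); np.save(f"pics/{c}0.npy",d)
    k=get_calibration(c); print(c,k["mtx"].round(1).tolist(),k["camera_from_world"].round(4).tolist())
E
```

```text
pics
t 0.0
q [ 1.178  0.478  0.022  1.556 -0.011  1.109 -0.083]
joint_vel [-0.002  0.    -0.001 -0.001 -0.     0.001 -0.001]
joint_torque [-1.0000e-03 -5.9646e+01  1.6080e+00 -2.8120e+01  1.3000e-02  9.0000e-03
 -0.0000e+00]
eef_pos [ 0.189 -0.647  0.23 ]
tool_rot [-0.001  0.99   0.142 -0.   ]
contact_force [-0.947 -1.137  0.724]
torque [-0.006  0.01   0.028]
gripper_width 0.999
scene [[546.0, 0.0, 315.3], [0.0, 546.0, 241.6], [0.0, 0.0, 1.0]] [[0.1165, 0.9931, 0.0142, -0.0944], [0.6847, -0.07, -0.7255, -0.2926], [-0.7194, 0.0943, -0.6881, 1.5615], [0.0, 0.0, 0.0, 1.0]]
top [[442.4, 0.0, 324.2], [0.0, 442.4, 236.9], [0.0, 0.0, 1.0]] [[-0.0097, -0.9998, 0.0178, 0.0237], [-0.9981, 0.0086, -0.0605, 0.576], [0.0603, -0.0184, -0.998, 0.8785], [0.0, 0.0, 0.0, 1.0]]
```

View pics/scene0.png

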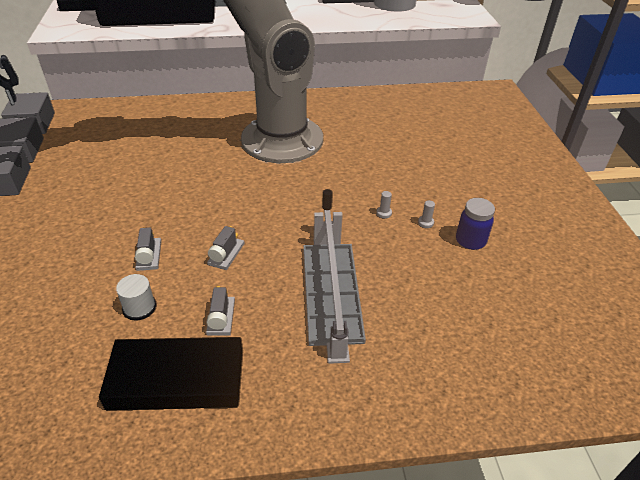

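View pics/top0.png

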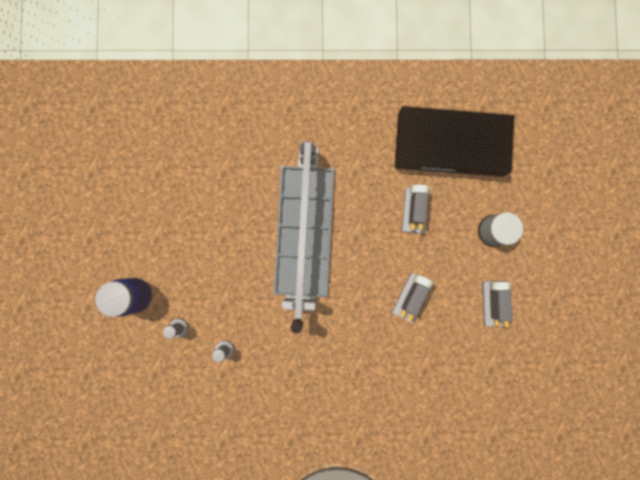

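The scene view shows the tray in the middle (cols 305-360, rows 245-345) with the bar along it and the knob at (327,198). Three units and the cowl (136,297) are on the -y side, with the receiver in front of them. The jar and both standoffs are on the +y side. Next I'll measure with masks and depth.

```bash
cat > h.py <<'E'
from station import *
import cv2,numpy as np
def cloud(c,d):
    k=get_calibration(c);K=k["mtx"];T=np.linalg.inv(k["camera_from_world"])
    v,u=np.mgrid[0:480,0:640]
    P=np.stack([(u-K[0,2])/K[0,0]*d,(v-K[1,2])/K[1,1]*d,d],-1)
    return P@T[:3,:3].T+T[:3,3]
def proj(c,p):
    k=get_calibration(c);q=k["camera_from_world"]@np.append(p,1);q=k["mtx"]@q[:3];return q[:2]/q[2]
E
python3 - <<'E'
from h import *
for c in("top","scene"):
    p,d=read_camera(c); X=cloud(c,d)
    for th in["tray","knob","cowl_mid","core_mid","receiver","jar_center","standoff1","unit1_mid","bar","pivot"]:
        for r in outline_of(c,th):
            if r["p"]<0.3: continue
            m=r["pixels"]&(d>0); Q=X[m]
            if len(Q)<5: continue
            z=Q[:,2]; zt=np.percentile(z,95); t=Q[z>zt-0.006]
            rr=cv2.minAreaRect((t[:,:2]*1000).astype(np.float32))
            print(c,th,round(r["p"],2),"ext",np.round(r["extent"]),"n",m.sum(),"ztop",zt.round(4),"topmean",t.mean(0).round(4),"rect",np.round(rr[0]),np.round(rr[1]),round(rr[2],1))
E
```

```text
top tray 0.68 ext [306. 236.  57. 190.] n 8000 ztop 0.0884 topmean [0.5605 0.0612 0.0908] rect [578.  68.] [ 59. 349.] 89.5
top knob 0.86 ext [302. 236.  21. 190.] n 1404 ztop 0.1279 topmean [0.4131 0.0703 0.1281] rect [413.  70.] [20. 20.] 45.5
top cowl_mid 0.79 ext [501. 227.  43.  35.] n 1146 ztop 0.069 topmean [ 0.5883 -0.3331  0.0668] rect [ 589. -333.] [61. 60.] 89.5
top cowl_mid 0.39 ext [225. 351.  23.  18.] n 354 ztop 0.0643 topmean [0.353  0.2205 0.0628] rect [353. 220.] [22. 22.] 27.3
top core_mid 0.64 ext [486. 232.  18.  30.] n 59 ztop 0.0089 topmean [ 0.5878 -0.308   0.007 ] rect [ 582. -314.] [63. 24.] 15.2
top core_mid 0.59 ext [301. 237.  21. 193.] n 1385 ztop 0.128 topmean [0.413  0.0705 0.1281] rect [413.  70.] [20. 20.] 43.9
top receiver 0.97 ext [455. 142. 123.  69.] n 7344 ztop 0.052 topmean [ 0.7677 -0.2456  0.0496] rect [ 769. -246.] [230. 121.] 85.1
top receiver 0.39 ext [500. 227.  43.  36.] n 1117 ztop 0.069 topmean [ 0.5883 -0.3331  0.0668] rect [ 589. -333.] [61. 60.] 89.5
top jar_center 0.75 ext [125. 298.  55.  32.] n 1782 ztop 0.1027 topmean [0.4638 0.
[... 2144 characters left out ...]
 topmean [0.3542 0.2213 0.0627] rect [353. 222.] [21. 24.] 55.9
scene standoff1 0.62 ext [333. 262.  19. 147.] n 1094 ztop 0.1232 topmean [0.4153 0.0707 0.1244] rect [413.  70.] [21. 22.] 39.7
scene standoff1 0.58 ext [426. 216.  18.  25.] n 286 ztop 0.0633 topmean [0.4001 0.3121 0.0621] rect [399. 312.] [18. 23.] 80.3
scene unit1_mid 0.71 ext [226. 248.  31.  47.] n 958 ztop 0.06 topmean [ 0.4597 -0.1603  0.0583] rect [ 460. -161.] [26. 77.] 62.3
scene bar 0.86 ext [333. 263.  21. 147.] n 954 ztop 0.1235 topmean [0.4159 0.0707 0.1243] rect [414.  71.] [19. 20.] 56.8
scene pivot 0.63 ext [335. 279.  59. 180.] n 6782 ztop 0.0885 topmean [0.567  0.0612 0.0908] rect [576.  68.] [ 59. 356.] 89.7
```

```bash
cat >> h.py <<'E'
def both():
    out=[]
    for c in("top","scene"):
        p,d=read_camera(c);X=cloud(c,d);out.append(X[d>0])
    return np.concatenate(out)
def rect(t):
    return cv2.minAreaRect((t[:,:2]*1000).astype(np.float32))
def near(Q,x,y,r,z0,z1): 
    return Q[(np.hypot(Q[:,0]-x,Q[:,1]-y)<r)&(Q[:,2]>z0)&(Q[:,2]<z1)]
def rep(n,t):
    r=rect(t);print(n,len(t),t.mean(0).round(4),np.round(r[0],1),np.round(r[1],1),round(r[2],1))
E
python3 - <<'E'
from h import *
np.set_printoptions(suppress=True)
Q=both(); np.save("Q.npy",Q)
B=Q[(Q[:,0]>.44)&(Q[:,0]<.76)&(Q[:,1]>0)&(Q[:,1]<.14)]
rep("rim",B[(B[:,2]>.010)&(B[:,2]<.018)])
rep("traylow",B[(B[:,2]>.003)&(B[:,2]<.018)])
bar=B[(B[:,2]>.08)&(B[:,2]<.092)]; rep("bar",bar)
for a in np.arange(.42,.76,.04):
    s=bar[abs(bar[:,0]-a)<.01]; print(a.round(2),s[:,1].min().round(4),s[:,1].max().round(4),np.median(s[:,1]).round(4),np.median(s[:,2]).round(4))
rep("knob",near(Q,.413,.071,.03,.1,.14))
for n,x,y in(("u_a",.456,-.16),("u_b",.60,-.17),("u_c",.45,-.33)):
    rep(n+" top",near(Q,x,y,.06,.053,.07)); rep(n+" foot",near(Q,x,y,.065,.007,.014)); rep(n+" all",near(Q,x,y,.065,.007,.07))
rep("cowl",near(Q,.589,-.333,.05,.06,.08));rep("core",near(Q,.589,-.333,.05,.003,.010))
# floor check
print("bench z",np.median(near(Q,.5,-.25,.03,-.02,.02)[:,2]))
E
```

```text
rim 2083 [0.5961 0.0605 0.0143] [603.2  59. ] [109. 313.] 86.4
traylow 10474 [0.5958 0.0615 0.0072] [600.  70.] [139.9 319.8] 90.0
bar 2014 [0.6043 0.0587 0.0857] [595.6  51.1] [ 57.5 314.6] 83.0Traceback (most recent call last):
  File "<stdin>", line 9, in <module>
    return umr_minimum(a, axis, None, out, keepdims, initial, where)
ValueError: zero-size array to reduction operation minimum which has no identity
```

```bash
python3 - <<'E'
import cv2
a=cv2.imread("pics/top0.png");cv2.imwrite("pics/t0u.png",cv2.resize(a[160:340,390:540],None,fx=4,fy=3.3))
cv2.imwrite("pics/t0t.png",cv2.resize(a[130:345,260:350],None,fx=4,fy=2.7,interpolation=cv2.INTER_CUBIC))
E
```

```text
(no output)
```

View pics/t0u.png

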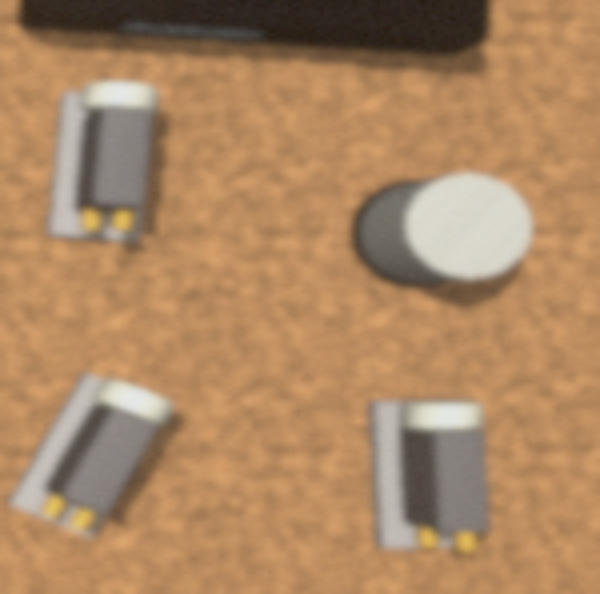

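View pics/t0t.png

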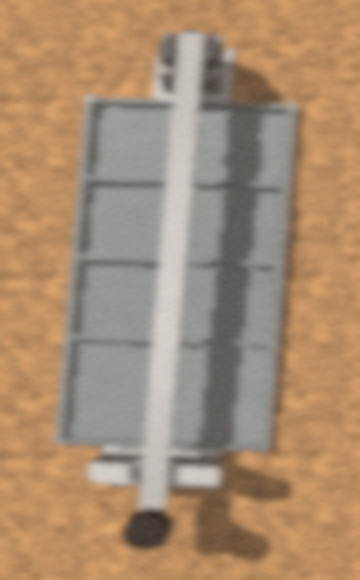

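```bash
python3 - <<'E'
from h import *
np.set_printoptions(suppress=True)
Q=np.load("Q.npy")
B=Q[(Q[:,0]>.40)&(Q[:,0]<.78)&(Q[:,1]>0)&(Q[:,1]<.14)]
bar=B[(B[:,2]>.083)&(B[:,2]<.089)]
for a in np.arange(.43,.78,.03):
    s=bar[abs(bar[:,0]-a)<.012]
    if len(s):print(a.round(2),len(s),s[:,1].min().round(4),s[:,1].max().round(4),np.median(s[:,1]).round(4),np.median(s[:,2]).round(4))
core=bar[(bar[:,0]>.5)&(bar[:,0]<.70)]; print("barfit",np.polyfit(core[:,0],core[:,1],1))
rim=B[(B[:,2]>.0115)&(B[:,2]<.0165)&(B[:,0]>.45)]
# edges of tray: by slices
for a in np.arange(.50,.71,.03):
    s=B[(abs(B[:,0]-a)<.008)&(B[:,2]>.010)&(B[:,2]<.017)]; print("rim",a.round(2),s[:,1].min().round(4),s[:,1].max().round(4))
for b in (.02,.03,.085,.095,.1):
    s=B[(abs(B[:,1]-b)<.004)&(B[:,2]>.010)&(B[:,2]<.017)]; print("rimx",b,s[:,0].min().round(4),s[:,0].max().round(4), np.histogram(s[:,0],np.arange(.44,.76,.01))[0])
rep("knob",near(Q,.413,.071,.03,.1,.14))
for n,x,y in(("u_a",.456,-.16),("u_b",.60,-.17),("u_c",.45,-.33)):
    rep(n+" top",near(Q,x,y,.06,.053,.07)); rep(n+" foot",near(Q,x,y,.065,.007,.014)); rep(n+" all",near(Q,x,y,.065,.007,.07))
rep("cowl",near(Q,.589,-.333,.05,.06,.08));rep("core",near(Q,.589,-.333,.05,.003,.010))
print("bench z",np.median(near(Q,.5,-.25,.03,-.02,.02)[:,2]))
E
```

```text
0.43 96 0.0395 0.0798 0.0695 0.0846
0.46 130 0.0401 0.0975 0.0685 0.0846
0.49 113 0.0597 0.0722 0.0654 0.0846
0.52 115 0.0576 0.071 0.064 0.0851
0.55 119 0.0555 0.0691 0.0623 0.0851
0.58 127 0.0535 0.0668 0.0602 0.0857
0.61 133 0.0514 0.0648 0.0589 0.0856
0.64 138 0.0493 0.0632 0.0568 0.0861
0.67 138 0.0488 0.0618 0.0547 0.0863
0.7 138 0.0469 0.059 0.0526 0.0866
0.73 175 0.0387 0.0631 0.0507 0.0868
0.76 41 0.0371 0.0607 0.048 0.0865
barfit [-0.06347047  0.09700438]
rim 0.5 0.0112 0.1196
rim 0.53 0.0089 0.1177
rim 0.56 0.0086 0.1159
rim 0.59 0.0056 0.1138
rim 0.62 0.0039 0.1128
rim 0.65 0.0015 0.1103
rim 0.68 0.0 0.1081
rimx 0.02 0.4537 0.7197 [ 0 14  7  2  0  0  0  0  0 17  1  0  0  0  0 15  0  0  0  0  0 18  0  0
  0  0  0 18  0  0  0]
rimx 0.03 0.4565 0.7544 [ 0  9  6  0  0  0  0  0  0 19  0  0  0  1  0 21  0  0  0  0  0 17  2  0
  0  0  0 24  1  1  0]
rimx 0.085 0.4495 0.7239 [ 1  7 15  0  0  0  0  0  0  4 14  0  0  0  0  8 14  0  0  0  0  4 17  2
  0  0  0  7 15  0  0]
rimx 0.095 0.4489 0.7243 [ 1  7 18  0  0  0  0  0  0  4 14  0  0  0  1  5 15  0  0  0  0  4 17  0
  0  0  0  1 2
[... 303 characters left out ...]
456.9 -160.2] [ 49.4 104.3] 63.1
u_a all 2014 [ 0.4615 -0.1559  0.038 ] [ 456.9 -160.2] [ 49.4 104.3] 63.1
u_b top 733 [ 0.6309 -0.1684  0.0586] [ 630.6 -168.7] [27.6 59. ] 84.5
u_b foot 438 [ 0.6196 -0.1549  0.0108] [ 623.8 -168.4] [47.4 77.8] 84.4
u_b all 1529 [ 0.6272 -0.163   0.0403] [ 625.1 -167.8] [47.4 80. ] 85.6
u_c top 803 [ 0.4461 -0.3279  0.0579] [ 447.9 -328.6] [77.3 26.7] 1.1
u_c foot 559 [ 0.4427 -0.3165  0.0106] [ 439.  -328.4] [94.8 47.3] 0.9
u_c all 2053 [ 0.4479 -0.3225  0.0381] [ 439.6 -327.9] [47.  96.7] 89.7
cowl 1483 [ 0.5891 -0.3324  0.0666] [ 588.2 -332.8] [62.2 63.1] 88.8
core 374 [ 0.5976 -0.3203  0.0057] [ 588.4 -333.8] [94.2 97.7] 70.1
bench z 0.001050711841192986
```

```bash
cat >> h.py <<'E'
from scipy.spatial.transform import Rotation as R
def need(x,y,z,yaw=None):
    """print shift in tool axes (mm) & roll (deg) to reach TCP xyz, tool-x heading yaw deg (mod 180)"""
    o=get_obs();w,a,b,c=o["tool_rot"];M=R.from_quat([a,b,c,w]).as_matrix()
    d=M.T@(np.array([x,y,z])-o["eef_pos"])*1000
    cur=np.degrees(np.arctan2(M[1,0],M[0,0]))
    roll=0 if yaw is None else -((yaw-cur+90)%180-90)
    print("t",round(o["t"],2),"tcp",(o["eef_pos"]*1000).round(1),"yaw",cur.round(1),"tilt",np.degrees(np.arccos(-M[2,2])).round(2),"q7",o["q"][6].round(2),"F",np.round(o["contact_force"],1),"grip",round(o["gripper_width"]*85.4,1))
    print("  need mm",d.round(1),"roll",round(roll,1))
E
python3 - <<'E'
from h import *
Q=np.load("Q.npy")
B=Q[(Q[:,0]>.40)&(Q[:,0]<.78)&(Q[:,1]>-.01)&(Q[:,1]<.14)]
ex=np.array([1,-.0635]);ex/=np.linalg.norm(ex);ey=np.array([-ex[1],ex[0]])
s=B[(B[:,2]>.011)&(B[:,2]<.017)]
tx=s[:,:2]@ex;ty=s[:,:2]@ey
m=(abs(ty-np.median(ty))<.045)
for g in(.53,.59,.65):
    a=tx[m&(abs(tx-g)<.025)]; 
    h,e=np.histogram(a,np.arange(g-.025,g+.025,.002));print(g,h, np.median(a))
print(ty.min(),ty.max(),np.percentile(ty,[1,99]))
for n,x,y in(("u_a",.452,-.157),("u_b",.625,-.168),("u_c",.439,-.328)):
    rep(n+" top",near(Q,x,y,.06,.053,.07)); rep(n+" foot",near(Q,x,y,.058,.007,.014))
need(.4125,.0708,.2,-3.6)
E
```

```text
0.53 [ 1  0  0  1  0  0  0  2  1  2  2  2  6 21 64 55  5  1  0  0  1  0  1  0
  1] 0.5342219099754213
0.59 [ 0  0  2  0  2  1  0  1  0  0  0  1  8 35 66 54  5  3  1  2  1  0  1  0
  2] 0.5944493812029623
0.65 [ 1  0  0  0  1  1  1  1  2  1  1  0  8 43 66 56  8  0  1  1  1  0  0  4
  0] 0.6542363930448509
0.042599146740886266 0.15165871865974928 [0.04292733 0.15106188]
u_a top 798 [ 0.4588 -0.1605  0.058 ] [ 459.5 -161.2] [27.5 77.4] 62.2
u_a foot 554 [ 0.4588 -0.1476  0.0106] [ 452.8 -158.1] [49.4 95. ] 63.1
u_b top 901 [ 0.6378 -0.1691  0.058 ] [ 639.2 -169.6] [27.6 76.4] 84.5
u_b foot 606 [ 0.634  -0.1584  0.0108] [ 631.2 -169. ] [47.4 92.6] 84.6
u_c top 803 [ 0.4461 -0.3279  0.0579] [ 447.9 -328.6] [77.3 26.7] 1.1
u_c foot 559 [ 0.4427 -0.3165  0.0106] [ 439.  -328.4] [94.8 47.3] 0.9
t 1.3 tcp [ 189.7 -647.8  231.3] yaw 16.3 tilt 0.0 q7 -0.08 F [-0.3  0.1  0.3] grip 85.1
  need mm [ 415.8 -627.1   31.3] roll 19.9
```

>>> apply_moves(
  increments=[85, 0, 0, 0, 10, 85, 0, 0, 0, 10, 85, 33, -46, 0, 0, 85, 33, -46, 0, 0, 85, 33, -46, 0, 0, 85, 33, -46, 0, 0, 85, 33, -46, 0, 0, 85, 33, -46, 0, 0, 85, 33, -46, 0, 0, 85, 33, -46, 0, 0],
)

```text
t: 2.55
eef_pos: [0.4867, -0.2969, 0.2314]
tool_rot: [0.003, 0.999, -0.044, 0.001]
contact_force: [0.6, -0.8, -0.1]
gripper_width: 0.995
```

```bash
python3 -c "
from h import *
need(.4127,.0710,.2,-3.6)"
```

```text
t 2.55 tcp [ 486.7 -296.9  231.4] yaw -5.0 tilt 0.32 q7 -1.25 F [ 0.6 -0.8 -0.1] grip 85.0
  need mm [-105.8 -360.2   29.4] roll -1.4
```

>>> apply_moves(
  increments=[50, -7, -51, 0, -1, 50, -7, -51, 0, 0, 50, -7, -51, 5, 0, 50, -15, -51, 5, 0, 50, -18, -51, 5, 0, 50, -22, -51, 5, 0, 50, -20, -50, 5, 0, 50, 0, 0, 0, 0],
)

```text
t: 3.55
eef_pos: [0.4173, 0.0811, 0.2058]
tool_rot: [0.002, 1.0, -0.029, 0.006]
contact_force: [0.3, -0.4, 0.2]
gripper_width: 0.585
```

```bash
python3 -c "
from h import *
need(.4127,.0710,.095,-3.6)"
```

```text
t 3.55 tcp [417.3  81.1 205.8] yaw -3.3 tilt 0.68 q7 -2.03 F [ 0.3 -0.4  0.2] grip 49.9
  need mm [ -5.3  10.  110.8] roll 0.3
```

>>> apply_moves(
  increments=[50, 0, 0, 0, -10.6, 50, 0, 0, 0, -10.6, 50, 0, 0, 0, -10.6, 50, 0, 0, 0, -10.6, 50, 0, 0, 0, -10.6, 50, 0, 0, 0, -10.6, 50, 0, 0, 0, -10.6, 50, 0, 0, 0, -10.6, 50, 0, 0, 0, -10.6, 50, 0, 0, 0, -10.6, 50, 0, 0, 0, -10.6, 50, 0, 0, 0, -10.6],
)

```text
t: 5.05
eef_pos: [0.4227, 0.0695, 0.2082]
tool_rot: [0.009, 0.459, 0.889, 0.0]
contact_force: [0.1, -0.3, -0.6]
gripper_width: 0.585
```

>>> apply_moves(
  increments=[50, 0, 0, 0, -10.6, 50, 0, 0, 0, -10.6, 50, 0, 0, 0, -10.6, 50, 0, 0, 0, -10.6, 50, 0, 0, 0, -10.6],
)

```text
t: 5.68
eef_pos: [0.4251, 0.0637, 0.2091]
tool_rot: [0.009, 0.008, 1.0, -0.005]
contact_force: [-0.1, -0.7, 0.3]
gripper_width: 0.589
```

```bash
python3 -c "
from h import *
need(.4127,.0710,.095,-3.6)"
```

```text
t 5.67 tcp [425.1  63.7 209.1] yaw 179.1 tilt 1.19 q7 1.14 F [-0.1 -0.7  0.3] grip 50.3
  need mm [ 14.6   8.2 113.7] roll 2.7
```

>>> apply_moves(
  increments=[50, 4, 2, 30, 2, 50, 4, 4, 30, 0, 50, 4, 2, 20, 0, 50, 0, 0, 0, 0],
)

```text
t: 6.18
eef_pos: [0.4178, 0.0671, 0.128]
tool_rot: [0.011, 0.028, 1.0, -0.005]
contact_force: [1.1, 0.1, 0.2]
gripper_width: 0.586
```

```bash
python3 -c "
from h import *
need(.4127,.0710,.095,-3.6);print(get_obs()['q'].round(2))"
```

```text
t 6.17 tcp [417.8  67.1 128. ] yaw 176.8 tilt 1.42 q7 0.96 F [1.1 0.1 0.2] grip 50.1
  need mm [ 6.1  4.  32.8] roll 0.4
[ 0.22  0.25 -0.6   2.21  0.25  0.72  0.96]
```

>>> apply_moves(
  increments=[50, 3, 2, 15, 0, 50, 2, 2, 12, 0, 50, 0, 0, 4, 0],
)

```text
t: 6.55
eef_pos: [0.4156, 0.0705, 0.0966]
tool_rot: [0.013, 0.029, 0.999, -0.005]
contact_force: [-0.4, -0.5, -0.1]
gripper_width: 0.584
```

```bash
python3 -c "
from h import *
need(.4127,.0710,.095,-3.6);print(get_obs()['q'].round(2))
p,d=read_camera('scene');cv2.imwrite('pics/s1.png',cv2.resize(p[120:360,200:520],None,fx=2.4,fy=2.4))"
```

```text
t 6.55 tcp [415.6  70.5  96.6] yaw 176.7 tilt 1.61 q7 0.89 F [-0.4 -0.5 -0.1] grip 49.9
  need mm [3.  0.4 1.5] roll 0.3
[ 0.17  0.31 -0.57  2.24  0.31  0.64  0.89]
```

View pics/s1.png

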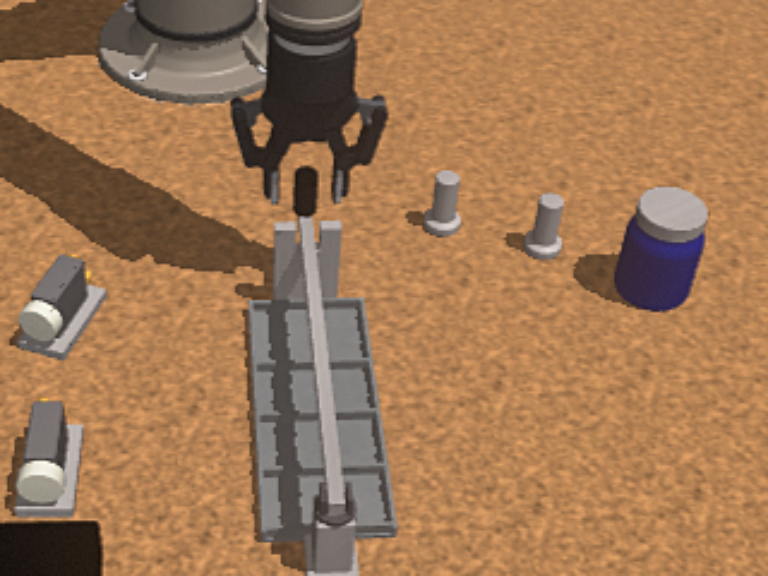

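The fingers straddle the knob at (305,190) in this crop. Now closing.

>>> apply_moves(
  increments=[10, 0, 0, 0, 0, 10, 0, 0, 0, 0, 10, 0, 0, 0, 0, 10, 0, 0, 0, 0, 10, 0, 0, -8, 0, 10, 0, 0, -10, 0, 10, 0, 0, -10, 0],
  squeeze=50,
)

```text
t: 7.48
eef_pos: [0.4205, 0.0714, 0.1279]
tool_rot: [0.018, 0.029, 0.999, -0.003]
contact_force: [8.5, -1.9, -4.7]
gripper_width: 0.238
```

```bash
python3 -c "
from h import *
need(.4187,.0710,.137,-3.6);print(get_obs()['q'].round(2))"
```

```text
t 7.47 tcp [420.5  71.4 127.9] yaw 176.6 tilt 2.1 q7 0.95 F [ 8.5 -1.9 -4.7] grip 20.3
  need mm [ 1.4 -0.6 -9.2] roll 0.2
[ 0.21  0.25 -0.6   2.21  0.25  0.7   0.95]
```

>>> apply_moves(
  increments=[10, -1, 0, -8, 0, 10, 0, 0, -6, 0, 10, 0, 0, 0, 0],
)

```text
t: 7.85
eef_pos: [0.4247, 0.0715, 0.145]
tool_rot: [0.022, 0.03, 0.999, -0.002]
contact_force: [1.5, -0.8, -3.2]
gripper_width: 0.242
```

```bash
cat >> h.py <<'E'
PIV=np.array([.743,.050]);EX=np.array([.998,-.0634]);EY=np.array([.0634,.998]);C=np.array([.5923,.0596])
def sw():
    o=get_obs();v=o["eef_pos"][:2]-PIV;return np.arctan2(v@EY,-(v@EX)),np.hypot(*v)
def arc(th,r,z):
    p=PIV+r*(-np.cos(th)*EX+np.sin(th)*EY)
    print("sw",np.round(sw(),3));need(p[0],p[1],z,-3.64-np.degrees(th))
E
python3 -c "
from h import *
arc(.15,.322,.142);arc(.3,.322,.142)
p,d=read_camera('scene');X=cloud('scene',d);Q=X[d>0];B=Q[(Q[:,2]>.07)&(Q[:,2]<.13)&(abs(Q[:,1]-.06)<.05)]
for x in(.46,.5,.55,.6,.65,.7):
  s=B[abs(B[:,0]-x)<.008];print(x,np.median(s[:,1:],0).round(4))
"
```

```text
sw [0.004 0.319]
t 7.85 tcp [424.7  71.5 145. ] yaw 176.6 tilt 2.53 q7 0.97 F [ 1.5 -0.8 -3.2] grip 20.7
  need mm [-0.7 46.9  2.9] roll 8.8
sw [0.004 0.319]
t 7.85 tcp [424.7  71.5 145. ] yaw 176.6 tilt 2.53 q7 0.97 F [ 1.5 -0.8 -3.2] grip 20.7
  need mm [-11.6  93.9   3.2] roll 17.4
0.46 [0.0836 0.0906]
0.5 [0.0664 0.1177]
0.55 [0.0625 0.1108]
0.6 [0.0585 0.1041]
0.65 [0.0554 0.0981]
0.7 [0.0531 0.0921]
```

>>> apply_moves(
  increments=[10, -1.5, 30, 0, 5.5, 10, -1.5, 30, 0, 5.5, 10, -1.5, 30, 0, 5.5, 10, -1.5, 30, 0, 5.5],
)

```text
t: 8.4
eef_pos: [0.4542, 0.1867, 0.1439]
tool_rot: [0.021, 0.226, 0.974, -0.0]
contact_force: [5.7, -1.9, -4.4]
gripper_width: 0.242
```

```bash
python3 -c "
from h import *
arc(.8,.320,.142);print(get_obs()['q'].round(2))
"
```

```text
sw [0.379 0.32 ]
t 8.4 tcp [454.2 186.7 143.9] yaw 153.8 tilt 2.42 q7 0.32 F [ 5.7 -1.9 -4.4] grip 20.7
  need mm [-25.5 131.2   4.2] roll 23.3
[-0.06  0.32 -0.56  2.07  0.28  0.79  0.32]
```

>>> apply_moves(
  increments=[10, -1.5, 31, 0, 5.5, 10, -1.5, 31, 0, 5.5, 10, -1.5, 31, 0, 5.5, 10, -1.5, 31, 0, 5.5, 10, -1.5, 31, 0, 5.5],
)

```text
t: 9.02
eef_pos: [0.5519, 0.3062, 0.1428]
tool_rot: [0.019, 0.455, 0.89, -0.0]
contact_force: [2.6, -2.3, -2.0]
gripper_width: 0.24
```

```bash
python3 -c "
from h import *
arc(1.2,.320,.142);print(get_obs()['q'].round(2))
"
```

```text
sw [0.867 0.32 ]
t 9.03 tcp [551.9 306.2 142.8] yaw 125.9 tilt 2.18 q7 -0.24 F [ 2.6 -2.3 -2. ] grip 20.5
  need mm [-15.7 105.    3.1] roll 18.3
[-0.32  0.52 -0.42  1.74  0.3   0.92 -0.24]
```

>>> apply_moves(
  increments=[10, -1.5, 32, 0, 5.5, 10, -1.5, 32, 0, 5.5, 10, -1.5, 32, 0, 5.5, 10, 0, 5, 0, 1, 10, 1, 0, 12, 0, 10, 1, 0, 12, 0, 10, 1, 0, 12, 0, 10, 0, 0, 4, 0],
)

```text
t: 10.02
eef_pos: [0.6352, 0.3597, 0.097]
tool_rot: [0.014, 0.584, 0.811, -0.002]
contact_force: [-1.5, 2.7, 1.6]
gripper_width: 0.238
```

```bash
python3 -c "
from h import *
arc(1.2,.326,.098);print(get_obs()['q'].round(2))
"
```

```text
sw [1.172 0.328]
t 10.03 tcp [635.2 359.7  97. ] yaw 108.5 tilt 1.59 q7 -0.49 F [-1.5  2.7  1.6] grip 20.3
  need mm [-2.   9.1 -0.9] roll 0.9
[-0.41  0.71 -0.32  1.5   0.28  0.97 -0.49]
```

Open, then rise clear.

>>> apply_moves(
  increments=[50, 0, 0, 0, 0, 50, 0, 0, 0, 0, 50, 0, 0, 0, 0, 50, 0, 0, -40, 0, 50, 0, 0, -50, 0, 50, 0, 0, -50, 0],
)

```text
t: 10.78
eef_pos: [0.6327, 0.3548, 0.2346]
tool_rot: [0.015, 0.586, 0.81, -0.009]
contact_force: [0.6, -0.3, 0.3]
gripper_width: 0.584
```

```bash
python3 -c "
from h import *
need(.589,-.333,.20,0)
p,d=read_camera('scene');cv2.imwrite('pics/s2.png',p)
Q=both();rep('cowl',near(Q,.589,-.333,.06,.06,.08))
for n,x,y in(('u_a',.452,-.157),('u_b',.631,-.168),('u_c',.439,-.328)):
    rep(n+' top',near(Q,x,y,.065,.053,.07))
rep('knob',near(Q,.633,.365,.06,.1,.14))
"
```

```text
t 10.78 tcp [632.7 354.8 234.6] yaw 108.2 tilt 1.95 q7 -0.45 F [ 0.6 -0.3  0.3] grip 49.9
  need mm [-638.3 -256.3   55.5] roll -71.8
cowl 1480 [ 0.5891 -0.3324  0.0666] [ 588.3 -333.3] [63.3 61.7] 68.7
u_a top 794 [ 0.4589 -0.1609  0.0579] [ 456.4 -160. ] [27.8 87. ] 62.0
u_b top 887 [ 0.6373 -0.1691  0.058 ] [ 639.3 -169.8] [27.3 76.9] 84.2
u_c top 798 [ 0.4457 -0.3278  0.0579] [ 446.8 -328.4] [82.6 27.8] 1.3
knob 375 [0.636  0.3601 0.12  ] [634.  363.2] [22. 25.] 52.7
```

View pics/s2.png

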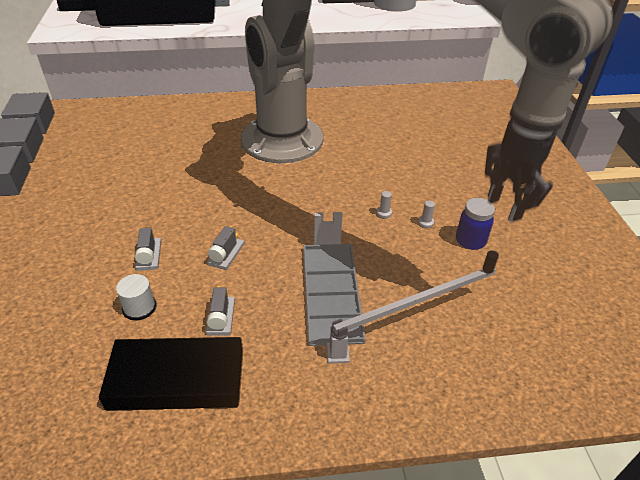

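```bash
cat >> h.py <<'E'
def plan(x,y,z,yaw=None,n=None,step=50.,exact=False,note=""):
    o=get_obs();w,a,b,c=o["tool_rot"];M=R.from_quat([a,b,c,w])
    p=o["eef_pos"];m=M.as_matrix()
    cur=np.degrees(np.arctan2(m[1,0],m[0,0]))
    if yaw is None: dr=0
    elif exact: dr=-((yaw-cur+180)%360-180)
    else: dr=-((yaw-cur+90)%180-90)
    D=np.array([x,y,z])-p
    if n is None: n=int(max(1,np.ceil(np.linalg.norm(D)*1000/step),np.ceil(abs(dr)/9.5)))
    rows=[]
    for i in range(n):
        Mi=(M*R.from_euler("z",np.radians(dr*i/n))).as_matrix()
        rows.append(np.append(Mi.T@(D/n)*1000,dr/n).round(1).tolist())
    print(note,"t",round(o["t"],2),"tcp",(p*1000).round(1),"yaw",cur.round(1),"zaxis(mrad)",(m[:2,2]*1000).round(0),"q",o["q"].round(2),"F",np.round(o["contact_force"],1),"grip",round(o["gripper_width"]*85.4,1))
    print(" D",(D*1000).round(1),"n",n); print(*rows,sep="\n")
E
python3 -c "
from h import *
plan(.6306,-.1688,.16,174.5,exact=True)"
```

```text
t 10.93 tcp [634.5 356.5 237.8] yaw 108.2 zaxis(mrad) [ 20. -27.] q [-0.4   0.58 -0.34  1.39  0.23  1.21 -0.45] F [-1.2 -0.7 -0.4] grip 50.1
 D [  -3.9 -525.3  -77.8] n 11
[-45.0, -15.3, 8.3, -6.0]
[-43.2, -20.0, 8.3, -6.0]
[-40.8, -24.4, 8.3, -6.0]
[-38.0, -28.5, 8.3, -6.0]
[-34.8, -32.4, 8.3, -6.0]
[-31.2, -35.9, 8.3, -6.0]
[-27.3, -38.9, 8.3, -6.0]
[-23.0, -41.6, 8.3, -6.0]
[-18.6, -43.8, 8.3, -6.0]
[-13.8, -45.5, 8.3, -6.0]
[-9.0, -46.7, 8.3, -6.0]
```

>>> apply_moves(
  increments=[50, -45, -15, 5, -6, 50, -43, -20, 5, -6, 50, -41, -24, 5, -6, 50, -38, -28, 8, -6, 50, -35, -32, 8, -6, 50, -31, -36, 8, -6, 50, -27, -39, 8, -6, 50, -23, -42, 8, -6, 50, -19, -44, 8, -6, 50, -14, -45, 8, -6, 50, -9, -45, 8, -6, 50, 0, 0, 0, 0],
)

```text
t: 12.42
eef_pos: [0.6299, -0.191, 0.1575]
tool_rot: [0.001, 0.034, 0.999, -0.016]
contact_force: [0.1, 0.5, -0.6]
gripper_width: 0.582
```

```bash
python3 -c "
from h import *
plan(.6306,-.1688,.07,174.5,n=3,exact=True)"
```

```text
t 12.43 tcp [ 629.9 -191.   157.5] yaw 176.1 zaxis(mrad) [  1. -33.] q [ 0.53  0.56 -0.49  1.65  0.34  1.01  1.43] F [ 0.1  0.5 -0.6] grip 49.7
 D [  0.7  22.2 -87.5] n 3
[0.4, 8.4, 28.9, 0.5]
[0.5, 8.4, 28.9, 0.5]
[0.5, 8.3, 28.9, 0.5]
```

>>> apply_moves(
  increments=[50, 0.5, 8.4, 29, 0.5, 50, 0.5, 8.4, 29, 0.5, 50, 0.5, 8.3, 28, 0.5, 50, 0, 0, 20, 0],
)

```text
t: 12.92
eef_pos: [0.6296, -0.1682, 0.0468]
tool_rot: [0.001, 0.049, 0.999, -0.016]
contact_force: [-0.0, 0.3, 0.2]
gripper_width: 0.585
```

```bash
python3 -c "
from h import *
plan(.6306,-.1688,.023,174.5,n=2,exact=True)"
```

```text
t 12.93 tcp [ 629.6 -168.2   46.8] yaw 174.4 zaxis(mrad) [  1. -32.] q [ 0.46  0.68 -0.43  1.73  0.42  0.82  1.29] F [-0.   0.3  0.2] grip 50.0
 D [  1.   -0.6 -23.8] n 2
[-0.5, 0.1, 11.9, -0.1]
[-0.5, 0.1, 11.9, -0.1]
```

>>> apply_moves(
  increments=[50, 0, 0, 12, 0, 50, 0, 0, 11, 0, 20, 0, 0, 0, 0, 20, 0, 0, 0, 0, 20, 0, 0, 0, 0, 20, 0, 0, 0, 0],
  squeeze=50,
)

```text
t: 13.68
eef_pos: [0.6296, -0.1696, 0.0227]
tool_rot: [0.001, 0.05, 0.999, -0.016]
contact_force: [-0.0, -0.1, -1.9]
gripper_width: 0.298
```

```bash
python3 -c "
from h import *
plan(.6306,-.1688,.17,n=3,exact=True)"
```

```text
t 13.68 tcp [ 629.6 -169.6   22.7] yaw 174.3 zaxis(mrad) [  1. -32.] q [ 0.45  0.72 -0.42  1.74  0.44  0.78  1.28] F [-0.  -0.1 -1.9] grip 25.5
 D [  1.    0.8 147.3] n 3
[-0.5, -1.3, -49.1, 0.0]
[-0.5, -1.3, -49.1, 0.0]
[-0.5, -1.3, -49.1, 0.0]
```

>>> apply_moves(
  increments=[20, 0, 0, -15, 0, 20, 0, -1, -40, 0, 20, 0, -1, -45, 0, 20, 0, -1, -45, 0, 20, 0, 0, 0, 0],
)

```text
t: 14.3
eef_pos: [0.6291, -0.1679, 0.1758]
tool_rot: [0.002, 0.049, 0.999, -0.016]
contact_force: [1.1, 0.4, -3.8]
gripper_width: 0.299
```

```bash
python3 -c "
from h import *
s=C+.097*EX;print(s)
plan(s[0],s[1],.17,86.4,exact=True)"
```

```text
[0.689106  0.0534502]
 t 14.3 tcp [ 629.1 -167.9  175.8] yaw 174.3 zaxis(mrad) [  2. -33.] q [ 0.5   0.53 -0.49  1.65  0.32  1.03  1.37] F [ 1.1  0.4 -3.8] grip 25.5
 D [ 60.  221.4  -5.8] n 10
[-3.8, 22.6, -0.1, 8.8]
[-0.3, 22.9, -0.1, 8.8]
[3.2, 22.7, -0.1, 8.8]
[6.7, 22.0, -0.1, 8.8]
[9.9, 20.7, -0.1, 8.8]
[13.0, 18.9, -0.1, 8.8]
[15.7, 16.7, -0.1, 8.8]
[18.1, 14.1, -0.1, 8.8]
[20.0, 11.2, -0.1, 8.8]
[21.5, 8.0, -0.1, 8.8]
```

>>> apply_moves(
  increments=[20, -4, 22.6, 0, 8.8, 20, 0, 23, 0, 8.8, 20, 3, 22.7, 0, 8.8, 20, 6.7, 22, 0, 8.8, 20, 10, 20.7, 0, 8.8, 20, 13, 19, 0, 8.8, 20, 15.7, 16.7, 0, 8.8, 20, 18, 14, 0, 8.8, 20, 20, 11, 0, 8.8, 20, 21.5, 8, 0, 8.8, 20, 0, 0, 0, 0],
)

```text
t: 15.68
eef_pos: [0.687, 0.0571, 0.1595]
tool_rot: [0.007, 0.746, 0.665, -0.017]
contact_force: [0.0, 0.5, -2.5]
gripper_width: 0.299
```

```bash
python3 -c "
from h import *
s=C+.097*EX
plan(s[0],s[1],.17,86.4,exact=True)
need(s[0],s[1],.08,86.4)
p,d=read_camera('top');X=cloud('top',d);m=(d>0);cv2.imwrite('pics/t3.png',p[80:330,220:420])
p,d=read_camera('scene');cv2.imwrite('pics/s3.png',cv2.resize(p[120:400,200:520],None,fx=2.1,fy=2.1))
"
```

```text
t 15.68 tcp [687.   57.1 159.5] yaw 83.4 zaxis(mrad) [-16. -34.] q [-0.08  0.58 -0.16  1.56  0.14  1.04 -0.4 ] F [ 0.   0.5 -2.5] grip 25.5
 D [ 2.1 -3.7 10.5] n 1
[-3.8, 2.4, -10.4, -3.0]
t 15.68 tcp [687.   57.1 159.5] yaw 83.4 tilt 2.17 q7 -0.4 F [ 0.   0.5 -2.5] grip 25.5
  need mm [-0.5  3.5 79.6] roll -3.0
```

View pics/s3.png

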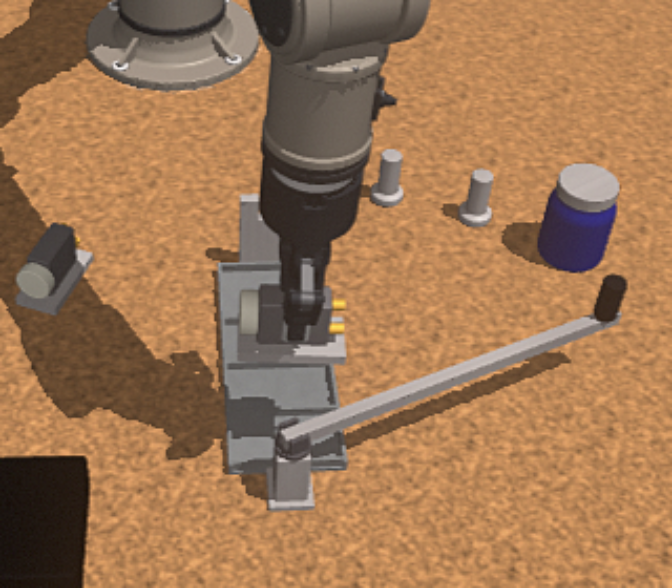

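>>> apply_moves(
  increments=[20, 0, 1.5, 30, -3, 20, 0, 1.5, 30, 0, 20, 0, 0, 20, 0, 20, 0, 0, 0, 0],
)

```text
t: 16.27
eef_pos: [0.6881, 0.0427, 0.078]
tool_rot: [0.009, 0.729, 0.684, -0.02]
contact_force: [-0.4, 0.1, -3.2]
gripper_width: 0.299
```

```bash
python3 -c "
from h import *
s=C+.097*EX
plan(s[0],s[1]+.001,.045,86.4,exact=True)
"
```

```text
t 16.27 tcp [688.1  42.7  78. ] yaw 86.4 zaxis(mrad) [-17. -40.] q [-0.06  0.67 -0.16  1.61  0.17  0.9  -0.36] F [-0.4  0.1 -3.2] grip 25.5
 D [  1.   11.7 -33. ] n 1
[13.1, 0.7, 32.5, 0.0]
```

>>> apply_moves(
  increments=[20, 8, 0.5, 5, 0, 20, 4, 0, 5, 0, 20, 0, 0, 0, 0, 20, 0, 0, 0, 0],
)

```text
t: 16.77
eef_pos: [0.6913, 0.0557, 0.0701]
tool_rot: [0.01, 0.729, 0.685, -0.018]
contact_force: [-0.7, 0.6, -2.1]
gripper_width: 0.297
```

```bash
python3 -c "
from h import *
s=C+.097*EX
plan(s[0],s[1]+.001,.045,86.4,exact=True)
"
```

```text
t 16.77 tcp [691.3  55.7  70.1] yaw 86.4 zaxis(mrad) [-12. -39.] q [-0.08  0.69 -0.16  1.6   0.18  0.89 -0.38] F [-0.7  0.6 -2.1] grip 25.4
 D [ -2.2  -1.3 -25.1] n 1
[-0.4, -1.9, 25.1, 0.0]
```

>>> apply_moves(
  increments=[20, 0, -2, 12, 0, 20, 0, 0, 12, 0, 20, 0, 0, 0, 0],
)

```text
t: 17.15
eef_pos: [0.6887, 0.0545, 0.0444]
tool_rot: [0.01, 0.729, 0.685, -0.018]
contact_force: [-0.2, -0.2, -2.9]
gripper_width: 0.297
```

```bash
python3 -c "
from h import *
s=C+.097*EX
plan(s[0],s[1]+.001,.028,86.4,exact=True)
"
```

```text
t 17.15 tcp [688.7  54.5  44.4] yaw 86.4 zaxis(mrad) [-12. -39.] q [-0.08  0.71 -0.16  1.62  0.19  0.84 -0.39] F [-0.2 -0.2 -2.9] grip 25.3
 D [  0.4  -0.1 -16.4] n 1
[0.6, 0.6, 16.4, 0.0]
```

>>> apply_moves(
  increments=[20, 0, 0, 8, 0, 20, 0, 0, 7, 0, 20, 0, 0, 1, 0],
)

```text
t: 17.52
eef_pos: [0.6902, 0.0552, 0.0434]
tool_rot: [0.012, 0.729, 0.684, -0.016]
contact_force: [-4.8, 0.6, -0.9]
gripper_width: 0.297
```

```bash
python3 -c "
from h import *
s=C+.097*EX
plan(s[0],s[1]+.001,.027,86.4,exact=True)
p,d=read_camera('scene');cv2.imwrite('pics/s4.png',cv2.resize(p[220:380,260:420],None,fx=3.5,fy=3.5))
"
```

```text
t 17.52 tcp [690.2  55.2  43.4] yaw 86.3 zaxis(mrad) [ -7. -39.] q [-0.08  0.71 -0.16  1.62  0.19  0.84 -0.39] F [-4.8  0.6 -0.9] grip 25.3
 D [ -1.1  -0.7 -16.4] n 1
[-0.1, -1.0, 16.4, -0.1]
```

View pics/s4.png

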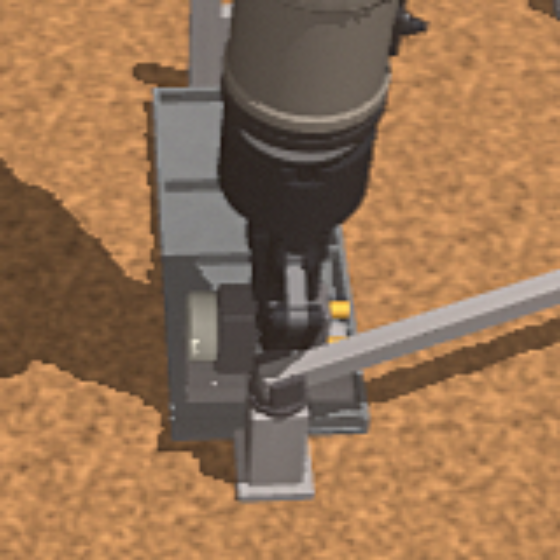

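```bash
python3 -c "
from h import *
Q=np.load('Q.npy')
S=near(Q,*PIV,.05,.02,.2)
v=S[:,:2]-C; tx=v@EX;ty=v@EY
for a,b in((.02,.06),(.06,.075),(.075,.085),(.085,.09),(.09,.095),(.095,.12)):
  m=(S[:,2]>a)&(S[:,2]<b)
  if m.any():print(a,b,m.sum(),np.percentile(tx[m],[0,2,98,100]).round(3),np.percentile(ty[m],[0,2,98,100]).round(3))
plan(.689,.0545,.027,86.4)
print(get_obs()['joint_torque'].round(1),get_obs()['torque'].round(2))
p,d=read_camera('scene');X=cloud('scene',d)[d>0];S=near(X,.70,.055,.06,.05,.14);
v=S[:,:2]-C
for z in np.arange(.05,.14,.01):
  m=abs(S[:,2]-z)<.005
  if m.any(): print(z.round(2),m.sum(),(v[m]@EX).min().round(3),(v[m]@EX).max().round(3))
"
```

```text
0.02 0.06 271 [0.136 0.136 0.167 0.168] [-0.015 -0.015  0.014  0.015]
0.06 0.075 263 [0.103 0.136 0.167 0.167] [-0.015 -0.015  0.015  0.016]
0.075 0.085 118 [0.101 0.103 0.161 0.162] [-0.012 -0.012  0.011  0.012]
0.085 0.09 396 [0.101 0.103 0.16  0.161] [-0.012 -0.011  0.011  0.013]
0.09 0.095 28 [0.106 0.111 0.161 0.162] [-0.012 -0.012  0.011  0.011]
 t 17.57 tcp [690.5  55.3  43. ] yaw 86.3 zaxis(mrad) [ -7. -39.] q [-0.08  0.72 -0.16  1.62  0.19  0.84 -0.39] F [-8.  -0.   7.3] grip 25.4
 D [ -1.5  -0.8 -16. ] n 1
[-0.3, -1.3, 16.1, -0.1]
[  0.8 -65.7  -0.3 -24.7   0.6  -1.3  -0. ] [ 0.11  1.02 -0.06]
0.05 71 0.085 0.166
0.06 153 0.081 0.166
0.07 268 0.083 0.167
0.08 370 0.086 0.165
0.09 270 0.076 0.165
0.1 38 0.117 0.147
0.11 72 0.086 0.153
0.12 68 0.082 0.158
0.13 69 0.085 0.164
```

>>> apply_moves(
  increments=[20, 0, -2, -10, 0, 20, 0, 0, -20, 0, 20, 0, -20, 0, 0, 20, 0, -20, 0, 0, 20, 0, -18, 0, 0, 20, 0, 0, 0, 0],
)

```text
t: 18.38
eef_pos: [0.633, 0.0608, 0.0796]
tool_rot: [0.014, 0.73, 0.684, -0.013]
contact_force: [0.8, 0.7, -2.9]
gripper_width: 0.293
```

```bash
python3 -c "
from h import *
s=C+.037*EX
plan(s[0],s[1]+.001,.045,86.4,exact=True)
"
```

```text
t 18.38 tcp [633.   60.8  79.6] yaw 86.3 zaxis(mrad) [  1. -38.] q [-0.09  0.59 -0.17  1.76  0.18  0.81 -0.42] F [ 0.8  0.7 -2.9] grip 25.1
 D [ -3.7  -2.6 -34.6] n 1
[-1.5, -3.7, 34.7, -0.1]
```

>>> apply_moves(
  increments=[20, -1.5, -3, 12, 0, 20, 0, 0, 12, 0, 20, 0, 0, 10, 0, 20, 0, 0, 0, 0],
)

```text
t: 18.88
eef_pos: [0.632, 0.0576, 0.0434]
tool_rot: [0.015, 0.73, 0.683, -0.012]
contact_force: [0.6, 0.5, -2.5]
gripper_width: 0.297
```

```bash
python3 -c "
from h import *
s=C+.037*EX
plan(s[0],s[1]+.001,.028,86.4,exact=True)
"
```

```text
t 18.88 tcp [632.   57.6  43.4] yaw 86.2 zaxis(mrad) [  3. -38.] q [-0.09  0.64 -0.16  1.78  0.2   0.75 -0.43] F [ 0.6  0.5 -2.5] grip 25.3
 D [ -2.8   0.6 -15.4] n 1
[1.0, -2.9, 15.4, -0.2]
```

>>> apply_moves(
  increments=[20, 1, -2.9, 0, 0, 20, 0, 0, 8, 0, 20, 0, 0, 6, 0, 20, 0, 0, 0, 0],
)

```text
t: 19.38
eef_pos: [0.6295, 0.0585, 0.0286]
tool_rot: [0.015, 0.73, 0.683, -0.012]
contact_force: [0.2, 0.3, -2.4]
gripper_width: 0.297
```

```bash
python3 -c "
from h import *
s=C+.037*EX
plan(s[0],s[1]+.001,.027,86.4,exact=True)
p,d=read_camera('scene');cv2.imwrite('pics/s5.png',cv2.resize(p[220:380,260:420],None,fx=3.5,fy=3.5))
"
```

```text
t 19.38 tcp [629.5  58.5  28.6] yaw 86.2 zaxis(mrad) [  3. -38.] q [-0.1   0.65 -0.16  1.79  0.2   0.72 -0.44] F [ 0.2  0.3 -2.4] grip 25.3
 D [-0.3 -0.3 -1.6] n 1
[-0.3, -0.3, 1.6, -0.2]
```

View pics/s5.png

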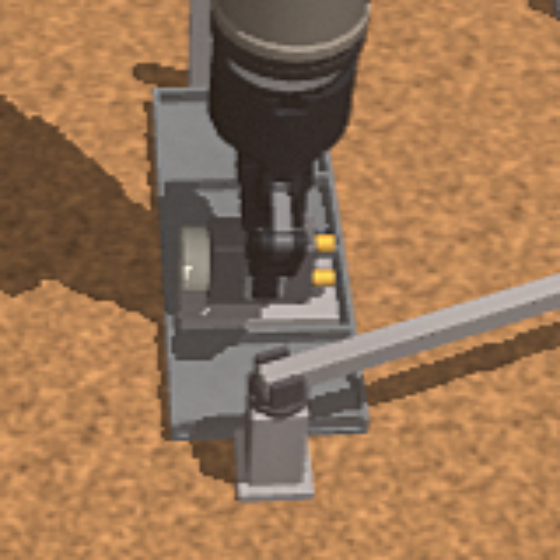

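The unit sits in the middle slot, foot below rib height. Pressing down 1.5 mm more, then releasing.

>>> apply_moves(
  increments=[20, 0, 0, 2, 0, 20, 0, 0, 0, 0, 38, 0, 0, 0, 0, 38, 0, 0, 0, 0, 38, 0, 0, 0, 0, 38, 0, 0, -15, 0, 38, 0, 0, -40, 0, 38, 0, 0, -50, 0, 38, 0, 0, -50, 0, 38, 0, 0, 0, 0],
)

```text
t: 20.68
eef_pos: [0.631, 0.065, 0.1926]
tool_rot: [0.017, 0.73, 0.683, -0.009]
contact_force: [1.0, 0.4, -1.2]
gripper_width: 0.446
```

```bash
cat >> h.py <<'E'
def units():
    Q=both();np.save('Q.npy',Q);return Q
def tray(n,t):
    r=rect(t);v=np.array(r[0])/1000-C;print(n,"tray xy mm",(np.array([v@EX,v@EY])*1000).round(1))
E
python3 -c "
from h import *
Q=units()
t=near(Q,.629,.057,.06,.056,.08);rep('placed',t);tray('placed',t)
print('ztop',np.percentile(t[:,2],[5,50,95]))
for n,x,y in(('u_a',.452,-.157),('u_c',.439,-.328)):
    rep(n+' top',near(Q,x,y,.06,.053,.07))
rep('cowl',near(Q,.589,-.333,.06,.06,.08))
plan(.452,-.157,.16,152.2,exact=True)
"
```

```text
placed 411 [0.6321 0.0515 0.0615] [630.6  50.4] [73.1 28. ] 84.1
placed tray xy mm [38.8 -6.7]
ztop [0.05713379 0.0618987  0.06458971]
u_a top 804 [ 0.4588 -0.1605  0.058 ] [ 459.3 -161. ] [27.9 76.6] 64.7
u_c top 797 [ 0.4457 -0.3278  0.0579] [ 446.9 -328.6] [27.9 78.9] 90.0
cowl 1485 [ 0.5892 -0.3324  0.0667] [ 588.3 -332.8] [61.7 63.3] 89.2
 t 20.77 tcp [628.4  64.2 188.1] yaw 86.2 zaxis(mrad) [  3. -38.] q [-0.08  0.46 -0.19  1.7   0.14  1.01 -0.39] F [-0.2 -0.1 -1.2] grip 37.9
 D [-176.4 -221.2  -28.1] n 7
[-33.0, -23.1, 5.1, -9.4]
[-28.8, -28.2, 5.1, -9.4]
[-23.8, -32.5, 5.1, -9.4]
[-18.1, -36.0, 5.1, -9.4]
[-12.0, -38.5, 5.1, -9.4]
[-5.5, -39.9, 5.1, -9.4]
[1.1, -40.3, 5.1, -9.4]
```

>>> apply_moves(
  increments=[50, -33, -23, 5, -9.4, 50, -29, -28, 5, -9.4, 50, -24, -32, 5, -9.4, 50, -18, -36, 5, -9.4, 50, -12, -38, 5, -9.4, 50, -5, -40, 5, -9.4, 50, 1, -40, 5, -9.4, 50, 0, 0, 0, 0, 50, 0, 0, 0, 0],
)

```text
t: 21.9
eef_pos: [0.4406, -0.1644, 0.1493]
tool_rot: [-0.006, 0.223, 0.975, -0.019]
contact_force: [-0.1, 0.8, 0.4]
gripper_width: 0.583
```

```bash
python3 -c "
from h import *
plan(.452,-.157,.06,152.5,n=4,exact=True)
"
```

```text
t 21.9 tcp [ 440.6 -164.4  149.3] yaw 154.2 zaxis(mrad) [-21. -34.] q [ 0.51  0.28 -0.36  2.09  0.18  0.82  1.15] F [-0.1  0.8  0.4] grip 49.8
 D [ 11.4   7.4 -89.3] n 4
[-1.8, 3.8, 22.2, 0.4]
[-1.8, 3.8, 22.2, 0.4]
[-1.8, 3.8, 22.2, 0.4]
[-1.8, 3.8, 22.2, 0.4]
```

>>> apply_moves(
  increments=[50, -2, 4, 20, 0.5, 50, -2, 4, 20, 0.5, 50, -2, 4, 20, 0.5, 50, -1, 3, 20, 0, 50, 0, 0, 0, 0],
)

```text
t: 22.52
eef_pos: [0.4554, -0.1505, 0.0654]
tool_rot: [-0.006, 0.235, 0.972, -0.018]
contact_force: [-0.1, -0.3, -0.1]
gripper_width: 0.582
```

```bash
python3 -c "
from h import *
plan(.452,-.157,.038,152.5,n=2,exact=True)
"
```

```text
t 22.52 tcp [ 455.4 -150.5   65.4] yaw 152.8 zaxis(mrad) [-20. -32.] q [ 0.43  0.43 -0.32  2.12  0.28  0.65  1.01] F [-0.1 -0.3 -0.1] grip 49.7
 D [ -3.4  -6.5 -27.4] n 2
[-0.0, -3.1, 13.8, 0.2]
[-0.0, -3.1, 13.8, 0.2]
```

>>> apply_moves(
  increments=[50, 0, -6, 5, 0, 50, 0, 0, 12, 0, 50, 0, 0, 9, 0, 50, 0, 0, 0, 0],
)

```text
t: 23.02
eef_pos: [0.4532, -0.1568, 0.0393]
tool_rot: [-0.005, 0.235, 0.972, -0.018]
contact_force: [-0.9, 0.5, -0.1]
gripper_width: 0.583
```

```bash
python3 -c "
from h import *
plan(.452,-.157,.038,152.5,n=2,exact=True)
"
```

```text
t 23.02 tcp [ 453.2 -156.8   39.3] yaw 152.9 zaxis(mrad) [-18. -32.] q [ 0.43  0.47 -0.3   2.14  0.31  0.59  0.99] F [-0.9  0.5 -0.1] grip 49.8
 D [-1.2 -0.2 -1.3] n 2
[0.5, -0.4, 0.7, 0.2]
[0.5, -0.4, 0.7, 0.2]
```

>>> apply_moves(
  increments=[20, 0, 0, 0, 0, 20, 0, 0, 0, 0, 20, 0, 0, 0, 0, 20, 0, 0, 0, 0, 20, 0, 0, -10, 0, 20, 0, 0, -30, 0, 20, 0, 0, -40, 0, 20, 0, 0, -50, 0, 20, 0, 0, 0, 0],
  squeeze=60,
)

```text
t: 24.15
eef_pos: [0.4552, -0.1517, 0.1751]
tool_rot: [-0.005, 0.234, 0.972, -0.017]
contact_force: [0.6, 0.0, -4.1]
gripper_width: 0.288
```

```bash
python3 -c "
from h import *
s=C+.093*EX;print(s)
plan(s[0],s[1]-.001,.18,86.4,exact=True)
"
```

```text
[0.685114  0.0537038]
 t 24.15 tcp [ 455.2 -151.7  175.1] yaw 152.9 zaxis(mrad) [-19. -31.] q [ 0.5   0.26 -0.38  2.04  0.17  0.88  1.12] F [ 0.6  0.  -4.1] grip 24.6
 D [229.9 204.4   4.9] n 7
[-15.9, 40.9, -2.2, 9.5]
[-9.0, 43.0, -2.2, 9.5]
[-1.7, 43.9, -2.2, 9.5]
[5.5, 43.5, -2.2, 9.5]
[12.6, 42.0, -2.2, 9.5]
[19.4, 39.4, -2.2, 9.5]
[25.6, 35.6, -2.2, 9.5]
```

>>> apply_moves(
  increments=[20, -16, 41, -2, 9.5, 20, -9, 43, -2, 9.5, 20, -2, 44, -2, 9.5, 20, 5.5, 43.5, -2, 9.5, 20, 12.6, 42, -2, 9.5, 20, 19, 39, -2, 9.5, 20, 25, 35, -2, 9.5, 20, 0, 0, 0, 0, 20, 0, 0, 0, 0],
)

```text
t: 25.28
eef_pos: [0.6861, 0.0511, 0.1656]
tool_rot: [0.0, 0.742, 0.669, -0.026]
contact_force: [-0.9, 0.4, -2.7]
gripper_width: 0.288
```

```bash
python3 -c "
from h import *
s=C+.093*EX
plan(s[0],s[1]-.001,.10,86.4,exact=True)
"
```

```text
t 25.27 tcp [686.1  51.1 165.6] yaw 84.1 zaxis(mrad) [-38. -35.] q [-0.06  0.59 -0.17  1.54  0.14  1.08 -0.38] F [-0.9  0.4 -2.7] grip 24.6
 D [ -1.    1.6 -65.6] n 2
[2.0, 0.5, 32.8, -1.1]
[2.0, 0.6, 32.8, -1.1]
```

>>> apply_moves(
  increments=[20, 2, 1, 20, -1.5, 20, 2, 0, 20, -0.8, 20, 0, 0, 15, 0, 20, 0, 0, 0, 0],
)

```text
t: 25.78
eef_pos: [0.6819, 0.0497, 0.1043]
tool_rot: [-0.001, 0.728, 0.685, -0.028]
contact_force: [-0.8, 0.1, -2.1]
gripper_width: 0.29
```

```bash
python3 -c "
from h import *
s=C+.0955*EX
plan(s[0],s[1]-.001,.065,86.4,exact=True)
"
```

```text
t 25.77 tcp [681.9  49.7 104.3] yaw 86.5 zaxis(mrad) [-43. -36.] q [-0.06  0.65 -0.17  1.58  0.16  0.97 -0.36] F [-0.8  0.1 -2.1] grip 24.8
 D [  5.7   2.9 -39.3] n 1
[4.7, 7.1, 38.9, 0.1]
```

>>> apply_moves(
  increments=[20, 4, 6, 8, 0, 20, 0, 1, 12, 0, 20, 0, 0, 12, 0, 20, 0, 0, 0, 0],
)

```text
t: 26.28
eef_pos: [0.6891, 0.0523, 0.0704]
tool_rot: [-0.001, 0.729, 0.684, -0.027]
contact_force: [0.4, 0.4, -2.3]
gripper_width: 0.293
```

```bash
python3 -c "
from h import *
s=C+.0955*EX
plan(s[0],s[1]-.001,.044,86.4,exact=True)
p,d=read_camera('scene');cv2.imwrite('pics/s6.png',cv2.resize(p[220:380,260:420],None,fx=3.5,fy=3.5))
"
```

```text
t 26.27 tcp [689.1  52.3  70.4] yaw 86.5 zaxis(mrad) [-41. -36.] q [-0.07  0.7  -0.17  1.58  0.17  0.93 -0.37] F [ 0.4  0.4 -2.3] grip 25.0
 D [ -1.5   0.3 -26.4] n 1
[1.2, -0.5, 26.4, 0.1]
```

View pics/s6.png

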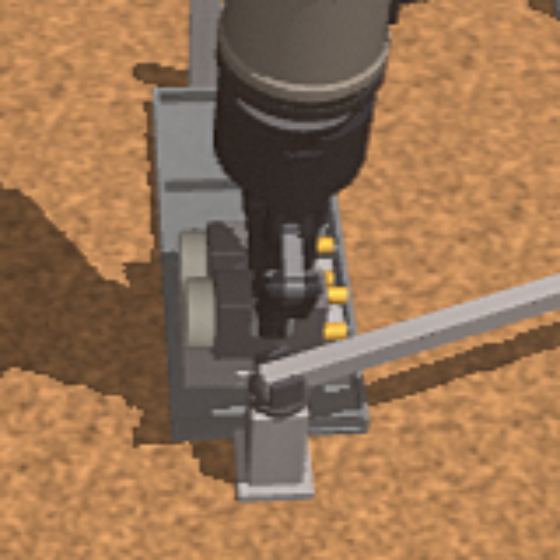

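>>> apply_moves(
  increments=[20, 1, -0.5, 8, 0, 20, 0, 0, 6, 0, 20, 0, 0, 5, 0, 20, 0, 0, 0, 0],
)

```text
t: 26.82
eef_pos: [0.6888, 0.0528, 0.0517]
tool_rot: [-0.0, 0.729, 0.684, -0.026]
contact_force: [0.4, 0.6, -3.1]
gripper_width: 0.292
```

```bash
python3 -c "
from h import *
s=C+.0955*EX
plan(s[0],s[1]-.001,.042,86.4,exact=True)
"
```

```text
t 26.82 tcp [688.8  52.8  51.7] yaw 86.5 zaxis(mrad) [-39. -36.] q [-0.07  0.72 -0.16  1.59  0.17  0.89 -0.37] F [ 0.4  0.6 -3.1] grip 24.9
 D [-1.2 -0.3 -9.7] n 1
[0.0, -0.8, 9.7, 0.1]
```

>>> apply_moves(
  increments=[20, 0, -0.8, 4, 0, 20, 0, 0, 3, 0, 20, 0, 0, 0, 0],
)

```text
t: 27.2
eef_pos: [0.688, 0.0525, 0.0453]
tool_rot: [0.0, 0.729, 0.684, -0.026]
contact_force: [-0.9, -0.0, 0.2]
gripper_width: 0.292
```

```bash
python3 -c "
from h import *
s=C+.0955*EX
plan(s[0],s[1]-.001,.042,86.4,exact=True)
"
```

```text
t 27.2 tcp [688.   52.5  45.3] yaw 86.5 zaxis(mrad) [-38. -36.] q [-0.07  0.72 -0.16  1.6   0.18  0.88 -0.37] F [-0.9 -0.   0.2] grip 24.9
 D [-0.4  0.  -3.3] n 1
[0.1, -0.3, 3.3, 0.1]
```

>>> apply_moves(
  increments=[20, 0, -0.5, 1.5, 0, 28, 0, 0, 0, 0, 33, 0, 0, 0, 0, 33, 0, 0, 0, 0],
)

```text
t: 27.7
eef_pos: [0.686, 0.0525, 0.0453]
tool_rot: [-0.001, 0.729, 0.684, -0.027]
contact_force: [-2.5, -0.9, 3.8]
gripper_width: 0.384
```

```bash
python3 -c "
from h import *
plan(.688,.0525,.08,86.4,exact=True)
"
```

```text
t 27.7 tcp [686.   52.5  45.3] yaw 86.5 zaxis(mrad) [-40. -36.] q [-0.07  0.72 -0.16  1.6   0.18  0.88 -0.38] F [-2.5 -0.9  3.8] grip 32.8
 D [ 2.  -0.  34.7] n 1
[-1.3, 0.7, -34.8, 0.1]
```

>>> apply_moves(
  increments=[33, 0, 0, -10, 0, 33, 0, 0, -20, 0, 33, 0, 0, -40, 0, 33, 0, 0, -50, 0, 33, 0, 0, -30, 0, 33, 0, 0, 0, 0],
)

```text
t: 28.45
eef_pos: [0.6964, 0.059, 0.2076]
tool_rot: [0.003, 0.729, 0.685, -0.022]
contact_force: [-0.2, -0.2, 0.5]
gripper_width: 0.391
```

```bash
python3 -c "
from h import *
Q=units()
for k,x in(('s2',.037),('s3',.097)):
    c=C+x*EX;S=Q[(abs((Q[:,:2]-C)@EX-x)<.024)&(abs((Q[:,:2]-C)@EY)<.06)&(Q[:,2]>.055)&(Q[:,2]<.068)];rep(k,S);tray(k,S);print(np.percentile(S[:,2],[5,50,95]).round(4))
for n,x,y in(('u_c',.439,-.328),):
    rep(n+' top',near(Q,x,y,.06,.053,.07))
rep('cowl',near(Q,.589,-.333,.06,.06,.08))
plan(.4393,-.3287,.16,181,exact=True)
p,d=read_camera('scene');cv2.imwrite('pics/s7.png',cv2.resize(p[180:380,100:420],None,fx=2.4,fy=2.4))
"
```

```text
s2 427 [0.6324 0.0508 0.0614] [630.6  50.7] [74.4 28.3] 86.8
s2 tray xy mm [38.8 -6.4]
[0.0561 0.0618 0.0649]
s3 482 [0.6895 0.0458 0.0614] [687.8  49.3] [85.  29.2] 88.8
s3 tray xy mm [95.9 -4.2]
[0.0562 0.062  0.0647]
u_c top 797 [ 0.4457 -0.3278  0.0579] [ 446.3 -328.6] [77.1 27.6] 1.2
cowl 1483 [ 0.5892 -0.3324  0.0667] [ 589.1 -332.9] [61.8 63.6] 80.7
 t 28.55 tcp [694.5  58.5 203.9] yaw 86.5 zaxis(mrad) [-34. -35.] q [-0.07  0.56 -0.18  1.48  0.13  1.15 -0.34] F [ 0.2  0.  -0.3] grip 32.7
 D [-255.2 -387.2  -43.9] n 10
[-40.0, -22.9, 6.6, -9.5]
[-35.7, -29.1, 6.6, -9.5]
[-30.5, -34.6, 6.6, -9.5]
[-24.4, -39.2, 6.6, -9.5]
[-17.6, -42.6, 6.6, -9.5]
[-10.4, -44.9, 6.6, -9.5]
[-2.8, -46.0, 6.6, -9.5]
[4.8, -45.9, 6.6, -9.5]
[12.2, -44.5, 6.6, -9.5]
[19.4, -41.8, 6.6, -9.5]
```

View pics/s7.png

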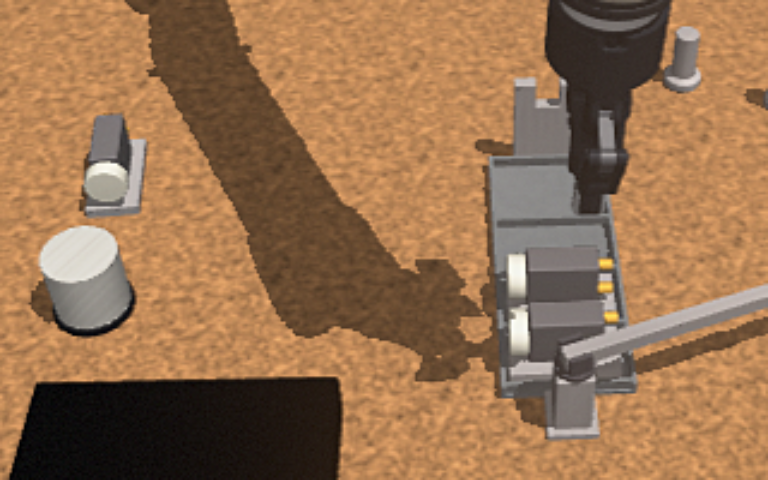

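Two units are seated, in the middle and pivot-side slots, both with tops at 62 mm. Next is the third unit.

>>> apply_moves(
  increments=[50, -40, -23, 6, -9.5, 50, -36, -29, 6, -9.5, 50, -30, -35, 6, -9.5, 50, -24, -39, 6, -9.5, 50, -18, -43, 6, -9.5, 50, -10, -45, 6, -9.5, 50, -3, -46, 6, -9.5, 50, 5, -46, 6, -9.5, 50, 12, -44, 6, -9.5, 50, 19, -40, 6, -9.5, 50, 0, 0, 0, 0, 50, 0, 0, 0, 0],
)

```text
t: 30.1
eef_pos: [0.4292, -0.342, 0.1462]
tool_rot: [-0.034, -0.041, 0.999, -0.011]
contact_force: [0.3, 0.7, 0.5]
gripper_width: 0.586
```

```bash
python3 -c "
from h import *
plan(.4393,-.3287,.07,181,exact=True,n=3)
"
```

```text
t 30.1 tcp [ 429.2 -342.   146.2] yaw -175.4 zaxis(mrad) [-67. -24.] q [ 0.87  0.43 -0.44  1.89  0.28  0.93  1.94] F [0.3 0.7 0.5] grip 50.1
 D [ 10.1  13.3 -76.2] n 3
[-5.4, 4.6, 25.0, 1.2]
[-5.3, 4.7, 25.0, 1.2]
[-5.2, 4.8, 25.0, 1.2]
```

>>> apply_moves(
  increments=[50, 0, 0, -20, 0, 50, 0, 0, -20, 0, 50, 0, 0, -20, 0, 50, 0, 0, -20, 0, 50, 0, 0, 0, 0],
)

```text
t: 30.72
eef_pos: [0.4377, -0.3321, 0.2253]
tool_rot: [-0.035, -0.044, 0.998, -0.008]
contact_force: [-0.2, -0.4, 0.5]
gripper_width: 0.583
```

```bash
python3 -c "
from h import *
plan(.4393,-.3287,.07,181,exact=True,n=1)
"
```

```text
t 30.73 tcp [ 437.7 -332.1  225.3] yaw -174.9 zaxis(mrad) [-70. -19.] q [ 0.88  0.34 -0.46  1.81  0.22  1.09  1.98] F [-0.2 -0.4  0.5] grip 49.8
 D [   1.6    3.4 -155.3] n 1
[-13.0, 5.2, 154.7, 4.1]
```

>>> apply_moves(
  increments=[50, 0, 0, 0, 9, 50, 0, 0, 0, 9, 50, 0, 0, 0, 9, 50, 0, 0, 0, 9, 50, 0, 0, 0, 0],
)

```text
t: 31.35
eef_pos: [0.4373, -0.3262, 0.2189]
tool_rot: [-0.035, 0.273, 0.961, -0.017]
contact_force: [-0.0, -0.1, 0.0]
gripper_width: 0.587
```

```bash
python3 -c "
from h import *
plan(.4393,-.3287,.07,181,exact=True,n=1)
"
```

```text
t 31.35 tcp [ 437.3 -326.2  218.9] yaw 148.3 zaxis(mrad) [-77. -14.] q [ 0.78  0.33 -0.35  1.82  0.18  1.08  1.37] F [-0.  -0.1  0. ] grip 50.1
 D [   2.    -2.5 -148.9] n 1
[-11.6, 6.6, 148.3, -32.7]
```

>>> apply_moves(
  increments=[50, 0, 0, 0, -9, 50, 0, 0, 0, -9, 50, 0, 0, 0, -9, 50, 0, 0, 0, -9, 50, 0, 0, 0, 0],
)

```text
t: 31.98
eef_pos: [0.4369, -0.3227, 0.2147]
tool_rot: [-0.041, -0.058, 0.997, -0.003]
contact_force: [-0.5, -0.0, -0.2]
gripper_width: 0.586
```

```bash
python3 -c "
from h import *
plan(.4393,-.3287,.07,181,exact=True,n=1)
"
```

```text
t 31.98 tcp [ 436.9 -322.7  214.7] yaw -173.4 zaxis(mrad) [-81. -11.] q [ 0.87  0.35 -0.47  1.82  0.23  1.09  1.99] F [-0.5 -0.  -0.2] grip 50.0
 D [   2.4   -6.  -144.7] n 1
[-13.6, -6.1, 144.1, 5.6]
```

```bash
python3 -c "
from h import *
plan(.84,.05,.25,None,step=60)
"
```

```text
t 31.98 tcp [ 436.9 -322.7  214.7] yaw -173.4 zaxis(mrad) [-81. -11.] q [ 0.87  0.35 -0.47  1.82  0.23  1.09  1.99] F [-0.5 -0.  -0.2] grip 50.0
 D [403.1 372.7  35.3] n 10
[-43.9, 32.4, -7.2, 0.0]
[-43.9, 32.4, -7.2, 0.0]
[-43.9, 32.4, -7.2, 0.0]
[-43.9, 32.4, -7.2, 0.0]
[-43.9, 32.4, -7.2, 0.0]
[-43.9, 32.4, -7.2, 0.0]
[-43.9, 32.4, -7.2, 0.0]
[-43.9, 32.4, -7.2, 0.0]
[-43.9, 32.4, -7.2, 0.0]
[-43.9, 32.4, -7.2, 0.0]
```

>>> apply_moves(
  increments=[50, -44, 32, -8, 0, 50, -44, 32, -8, 0, 50, -44, 32, -8, 0, 50, -44, 32, -8, 0, 50, -44, 32, -8, 0, 50, -44, 32, -8, 0, 50, -44, 32, -8, 0, 50, -44, 32, -8, 0, 50, -44, 32, -8, 0, 50, 0, 0, 0, 0],
)

```text
t: 33.22
eef_pos: [0.8133, 0.0165, 0.244]
tool_rot: [-0.046, -0.046, 0.998, -0.003]
contact_force: [-0.3, -0.7, -0.9]
gripper_width: 0.584
```

```bash
python3 -c "
from h import *
plan(.84,.05,.25,None,step=60)
"
```

```text
t 33.23 tcp [813.3  16.5 244. ] yaw -174.7 zaxis(mrad) [-91. -10.] q [ 0.13  0.82 -0.48  0.99  0.34  1.5   1.39] F [-0.3 -0.7 -0.9] grip 49.9
 D [26.7 33.5  6. ] n 1
[-29.0, 30.9, -8.7, 0.0]
```

>>> apply_moves(
  increments=[50, 0, 0, -2, 0, 50, 0, 0, -2, 0, 50, 0, 0, -2, 0, 50, 0, 0, -2, 0, 50, 0, 0, -2, 0, 50, 0, 0, -2, 0, 50, 0, 0, -2, 0, 50, 0, 0, -2, 0, 50, 0, 0, 0, 0],
)

```text
t: 34.35
eef_pos: [0.8136, 0.0117, 0.2619]
tool_rot: [-0.046, -0.043, 0.998, -0.005]
contact_force: [-0.1, -1.3, 0.1]
gripper_width: 0.584
```

```bash
python3 -c "
from h import *
plan(.84,.05,.25,None,step=60)
"
```

```text
t 34.35 tcp [813.6  11.7 261.9] yaw -175.1 zaxis(mrad) [-91. -13.] q [ 0.12  0.81 -0.48  0.96  0.33  1.53  1.39] F [-0.1 -1.3  0.1] grip 49.9
 D [ 26.4  38.3 -11.9] n 1
[-30.5, 35.9, 8.9, 0.0]
```

>>> apply_moves(
  increments=[50, 50, 0, 0, 0, 50, 50, 0, 0, 0, 50, 50, 0, 0, 0, 50, 50, 0, 0, 0, 50, 0, 0, 0, 0],
)

```text
t: 34.98
eef_pos: [0.6083, -0.0052, 0.2769]
tool_rot: [-0.048, -0.043, 0.998, -0.005]
contact_force: [0.5, 1.3, 0.9]
gripper_width: 0.587
```

```bash
python3 -c "
from h import *
plan(.84,.05,.25,None,step=60)
"
```

```text
t 34.98 tcp [608.3  -5.2 276.9] yaw -175.1 zaxis(mrad) [-95. -14.] q [ 0.31  0.44 -0.57  1.56  0.23  1.3   1.36] F [0.5 1.3 0.9] grip 50.2
 D [231.7  55.2 -26.9] n 4
[-59.3, 8.8, 1.0, 0.0]
[-59.3, 8.8, 1.0, 0.0]
[-59.3, 8.8, 1.0, 0.0]
[-59.3, 8.8, 1.0, 0.0]
```

>>> apply_moves(
  increments=[50, -10, 0, 0, 0, 50, -10, 0, 0, 0, 50, -10, 0, 0, 0, 50, -10, 0, 0, 0, 50, -10, 0, 0, 0, 50, -10, 0, 0, 0, 50, -10, 0, 0, 0, 50, -10, 0, 0, 0, 50, -10, 0, 0, 0, 50, -10, 0, 0, 0, 50, 0, 0, 0, 0],
)

```text
t: 36.35
eef_pos: [0.7187, 0.0047, 0.2653]
tool_rot: [-0.047, -0.043, 0.998, -0.004]
contact_force: [-0.1, -0.6, 0.8]
gripper_width: 0.585
```

```bash
python3 -c "
from h import *
plan(.84,.05,.25,None,step=60)
"
```

```text
t 36.35 tcp [718.7   4.7 265.3] yaw -175.1 zaxis(mrad) [-94. -12.] q [ 0.22  0.64 -0.53  1.28  0.3   1.4   1.36] F [-0.1 -0.6  0.8] grip 50.0
 D [121.3  45.3 -15.3] n 3
[-41.9, 11.6, 1.1, 0.0]
[-41.9, 11.6, 1.1, 0.0]
[-41.9, 11.6, 1.1, 0.0]
```

>>> apply_moves(
  increments=[50, 58, 0, 0, 0, 50, 58, 0, 0, 0, 50, 58, 0, 0, 0, 50, 58, 0, 0, 0, 50, 40, 0, 10, 0, 50, 0, 0, 0, 0],
)

```text
t: 37.1
eef_pos: [0.4386, -0.0191, 0.2795]
tool_rot: [-0.048, -0.042, 0.998, -0.005]
contact_force: [0.6, 0.7, 0.5]
gripper_width: 0.584
```

```bash
python3 -c "
from h import *
plan(.41,.0,.22,None,step=60)
"
```

```text
t 37.1 tcp [438.6 -19.1 279.5] yaw -175.2 zaxis(mrad) [-96. -13.] q [ 0.47  0.14 -0.62  1.94  0.09  1.19  1.47] F [0.6 0.7 0.5] grip 49.9
 D [-28.6  19.1 -59.5] n 2
[10.5, 10.9, 30.8, 0.0]
[10.5, 10.9, 30.8, 0.0]
```

>>> apply_moves(
  increments=[50, 10, 0, 0, 0, 50, 10, 0, 0, 0, 50, 10, 0, 0, 0, 50, 10, 0, 0, 0, 50, 0, 0, 0, 0],
)

```text
t: 37.72
eef_pos: [0.3987, -0.022, 0.2844]
tool_rot: [-0.047, -0.042, 0.998, -0.004]
contact_force: [0.6, -0.1, 1.3]
gripper_width: 0.586
```

```bash
python3 -c "
from h import *
plan(.41,.0,.22,None,step=60)
"
```

```text
t 37.73 tcp [398.7 -22.  284.4] yaw -175.2 zaxis(mrad) [-93. -12.] q [ 0.51  0.05 -0.62  2.01  0.03  1.19  1.53] F [ 0.6 -0.1  1.3] grip 50.0
 D [ 11.3  22.  -64.4] n 2
[-9.6, 10.6, 31.4, 0.0]
[-9.6, 10.6, 31.4, 0.0]
```

>>> apply_moves(
  increments=[50, 15, 0, 5, 0, 50, 15, 0, 5, 0, 50, 15, 0, 5, 0, 50, 15, 0, 5, 0, 50, 15, 0, 5, 0, 50, 15, 0, 5, 0, 50, 0, 0, 0, 0],
)

```text
t: 38.6
eef_pos: [0.2992, -0.0306, 0.261]
tool_rot: [-0.047, -0.042, 0.998, -0.004]
contact_force: [0.4, 0.2, 1.2]
gripper_width: 0.584
```

```bash
python3 -c "
from h import *
plan(.41,.0,.22,None,step=60)
"
```

```text
t 38.6 tcp [299.2 -30.6 261. ] yaw -175.2 zaxis(mrad) [-94. -13.] q [ 0.55 -0.13 -0.59  2.22 -0.07  1.13  1.67] F [0.4 0.2 1.2] grip 49.8
 D [110.8  30.6 -41. ] n 3
[-38.8, 7.1, 10.0, 0.0]
[-38.8, 7.1, 10.0, 0.0]
[-38.8, 7.1, 10.0, 0.0]
```

>>> apply_moves(
  increments=[10, -50, 0, 0, 0, 0, -55, 0, 0, 0, 0, -55, 0, 0, 0, 0, -55, 0, 0, 0, 0, -55, 0, 0, 0, 0, -55, 0, 0, 0, 0, -55, 0, 0, 0, 0, -55, 0, 0, 0, 0, -50, 0, 0, 0, 0, 0, 0, 0, 0, 0, 0, 0, 0, 0],
)

```text
t: 39.98
eef_pos: [0.801, 0.0071, 0.209]
tool_rot: [-0.046, -0.037, 0.998, -0.005]
contact_force: [-0.3, 0.5, -0.6]
gripper_width: 0.001
```

```bash
python3 -c "
from h import *
s=C+.197*EX
plan(s[0],s[1],.10,None,step=50)
"
```

```text
t 39.98 tcp [801.    7.1 209. ] yaw -175.8 zaxis(mrad) [-91. -12.] q [ 0.17  0.82 -0.53  1.07  0.37  1.43  1.35] F [-0.3  0.5 -0.6] grip 0.1
 D [ -12.1   40.  -109. ] n 3
[-0.3, 13.8, 36.4, 0.0]
[-0.3, 13.8, 36.4, 0.0]
[-0.3, 13.8, 36.4, 0.0]
```

>>> apply_moves(
  increments=[0, -5, 20, 20, 0, 0, -5, 20, 30, 0, 0, -5, 0, 30, 0, 0, -4, 0, 30, 0, 0, -4, 0, 25, 0, 0, 0, 0, 0, 0],
)

```text
t: 40.72
eef_pos: [0.8036, 0.0556, 0.0667]
tool_rot: [-0.046, -0.04, 0.998, -0.003]
contact_force: [0.4, -0.5, -1.0]
gripper_width: -0.001
```

```bash
python3 -c "
from h import *
s=C+.180*EX
plan(s[0],s[1],.055,None,step=50)
"
```

```text
t 40.73 tcp [803.6  55.6  66.7] yaw -175.4 zaxis(mrad) [-92. -10.] q [ 0.11  0.95 -0.51  1.17  0.42  1.23  1.26] F [ 0.4 -0.5 -1. ] grip -0.1
 D [-31.7  -7.4 -11.7] n 1
[31.0, -4.8, 14.7, 0.0]
```

>>> apply_moves(
  increments=[0, 12, -5, 8, 0, 0, 12, 0, 6, 0, 0, 0, 0, 0, 0, 0, 6, 0, 0, 0, 0, 6, 0, 0, 0],
)

```text
t: 41.35
eef_pos: [0.7692, 0.0493, 0.0616]
tool_rot: [-0.042, -0.04, 0.998, -0.002]
contact_force: [0.6, 0.6, -0.5]
gripper_width: -0.0
```

```bash
python3 -c "
from h import *
s=C+.180*EX
plan(s[0],s[1],.055,None,step=50)
"
```

```text
t 41.35 tcp [769.2  49.3  61.6] yaw -175.5 zaxis(mrad) [-84.  -8.] q [ 0.14  0.89 -0.52  1.29  0.42  1.15  1.24] F [ 0.6  0.6 -0.5] grip -0.0
 D [ 2.8 -1.1 -6.6] n 1
[-3.2, -1.3, 6.4, 0.0]
```

>>> apply_moves(
  increments=[0, 8, 0, 2, 0, 0, 8, 0, 2, 0, 0, 8, 0, 2, 0, 0, 8, 0, 2, 0],
)

```text
t: 41.85
eef_pos: [0.7681, 0.0492, 0.0632]
tool_rot: [-0.004, -0.037, 0.999, 0.003]
contact_force: [23.6, 3.7, -12.7]
gripper_width: -0.003
```

```bash
python3 -c "
from h import *
s=C+.180*EX
plan(s[0],s[1],.055,None,step=50)
"
```

```text
t 41.85 tcp [768.1  49.2  63.2] yaw -175.7 zaxis(mrad) [-9.  7.] q [ 0.16  0.85 -0.52  1.37  0.44  1.04  1.21] F [ 23.6   3.7 -12.7] grip -0.2
 D [ 3.9 -1.  -8.2] n 1
[-3.9, -1.3, 8.1, 0.0]
```

>>> apply_moves(
  increments=[0, -6, 0, 0, 0, 0, -15, 0, 0, 0, 0, -15, 0, -20, 0, 0, 0, 0, 0, 0],
)

```text
t: 42.35
eef_pos: [0.8054, 0.0517, 0.0844]
tool_rot: [-0.004, -0.037, 0.999, 0.004]
contact_force: [0.1, -0.6, 1.1]
gripper_width: -0.003
```

```bash
python3 -c "
from h import *
plan(.4393,-.3287,.18,181,step=60,exact=True)
Q=units()
for k,x in(('s2',.037),('s3',.097)):
    S=Q[(abs((Q[:,:2]-C)@EX-x)<.024)&(abs((Q[:,:2]-C)@EY)<.06)&(Q[:,2]>.055)&(Q[:,2]<.068)];tray(k,S)
rep('u_c',near(Q,.439,-.328,.06,.053,.07))
rep('cowl',near(Q,.589,-.333,.06,.06,.08))
"
```

```text
t 42.35 tcp [805.4  51.7  84.4] yaw -175.8 zaxis(mrad) [-8.  7.] q [ 0.14  0.89 -0.52  1.25  0.43  1.12  1.24] F [ 0.1 -0.6  1.1] grip -0.3
 D [-366.1 -380.4   95.6] n 9
[43.8, -39.1, -10.6, 0.4]
[43.5, -39.4, -10.6, 0.4]
[43.3, -39.6, -10.6, 0.4]
[43.0, -39.9, -10.6, 0.4]
[42.8, -40.2, -10.6, 0.4]
[42.5, -40.4, -10.6, 0.4]
[42.3, -40.7, -10.6, 0.4]
[42.0, -41.0, -10.6, 0.4]
[41.7, -41.2, -10.6, 0.4]
s2 tray xy mm [38.9 -7.9]
s3 tray xy mm [95.1 -9.8]
u_c 296 [ 0.4476 -0.3277  0.058 ] [ 446.3 -328.1] [77.7 27.1] 1.4
cowl 1118 [ 0.59   -0.3371  0.0667] [ 589.  -333.3] [62.4 61.1] 33.6
```

>>> apply_moves(
  increments=[84, 0, 0, -60, 0, 84, 0, 0, -50, 0, 84, 30, -51, 0, 0, 84, 30, -51, 0, 0, 84, 30, -51, 0, 0, 84, 30, -51, 0, 0, 84, 30, -51, 0, 0, 84, 30, -51, 0, 0, 84, 30, -51, 0, 0, 84, 0, 0, 0, 0],
)

```text
t: 43.7
eef_pos: [0.6027, -0.3321, 0.1841]
tool_rot: [-0.018, -0.038, 0.999, 0.003]
contact_force: [-0.6, 0.4, -0.7]
gripper_width: 0.98
```

```bash
python3 -c "
from h import *
plan(.589,-.333,.14,180,step=60,exact=True)
"
```

```text
t 43.7 tcp [ 602.7 -332.1  184.1] yaw -175.6 zaxis(mrad) [-37.   4.] q [ 0.77  0.62 -0.54  1.51  0.34  1.15  1.8 ] F [-0.6  0.4 -0.7] grip 83.7
 D [-13.7  -0.9 -44.1] n 1
[12.1, -0.2, 44.6, 4.4]
```

>>> apply_moves(
  increments=[84, 6, 0, 25, 0, 84, 5, 0, 25, 0, 84, 0, 0, 0, 0, 84, 0, 0, 0, 0],
)

```text
t: 44.2
eef_pos: [0.5874, -0.3295, 0.1321]
tool_rot: [-0.02, -0.039, 0.999, 0.004]
contact_force: [-0.2, -0.1, 0.3]
gripper_width: 0.988
```

```bash
python3 -c "
from h import *
plan(.589,-.333,.10,None,step=60,exact=True)
"
```

```text
t 44.2 tcp [ 587.4 -329.5  132.1] yaw -175.5 zaxis(mrad) [-40.   7.] q [ 0.77  0.65 -0.53  1.58  0.37  1.05  1.78] F [-0.2 -0.1  0.3] grip 84.3
 D [  1.6  -3.5 -32.1] n 1
[-2.6, -3.9, 32.0, 0.0]
```

>>> apply_moves(
  increments=[84, -1, -4, 25, 0, 84, -1, 0, 25, 0, 84, 0, 0, 0, 0, 84, 0, 0, 0, 0],
)

```text
t: 44.7
eef_pos: [0.59, -0.3327, 0.0814]
tool_rot: [-0.018, -0.04, 0.999, 0.004]
contact_force: [-0.6, -0.1, 0.1]
gripper_width: 0.983
```

```bash
python3 -c "
from h import *
plan(.588,-.333,.036,None,step=60,exact=True)
"
```

```text
t 44.7 tcp [ 590.  -332.7   81.4] yaw -175.4 zaxis(mrad) [-37.   6.] q [ 0.76  0.71 -0.51  1.6   0.4   0.97  1.76] F [-0.6 -0.1  0.1] grip 83.9
 D [ -2.   -0.3 -45.4] n 1
[0.4, -0.6, 45.4, 0.0]
```

>>> apply_moves(
  increments=[84, 0.5, -0.5, 16, 0, 84, 0, 0, 15, 0, 84, 0, 0, 12, 0, 84, 0, 0, 0, 0, 84, 0, 0, 0, 0],
)

```text
t: 45.32
eef_pos: [0.5884, -0.3333, 0.0363]
tool_rot: [-0.018, -0.04, 0.999, 0.003]
contact_force: [-0.9, 1.3, 0.3]
gripper_width: 0.986
```

```bash
python3 -c "
from h import *
plan(.588,-.333,.036,None,step=60,exact=True)
p,d=read_camera('scene');cv2.imwrite('pics/s8.png',cv2.resize(p[220:360,60:260],None,fx=3.5,fy=3.5))
"
```

```text
t 45.33 tcp [ 588.4 -333.3   36.3] yaw -175.5 zaxis(mrad) [-36.   5.] q [ 0.75  0.76 -0.49  1.63  0.44  0.9   1.74] F [-0.9  1.3  0.3] grip 84.2
 D [-0.4  0.3 -0.3] n 1
[0.4, 0.3, 0.3, 0.0]
```

View pics/s8.png

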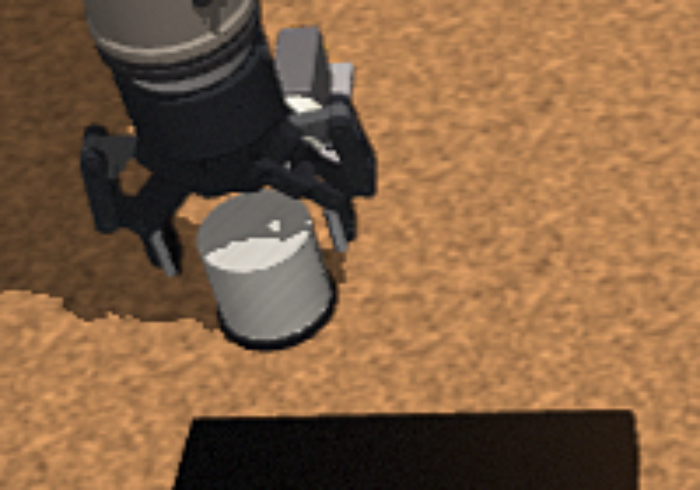

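The fingers straddle the cowl, tips at crop (170,270) and (345,245). Closing gently.

>>> apply_moves(
  increments=[72, 0, 0, 0, 0, 55, 0, 0, 0, 0, 55, 0, 0, 0, 0, 55, 0, 0, 0, 0],
  squeeze=30,
)

```text
t: 45.88
eef_pos: [0.5888, -0.3335, 0.0375]
tool_rot: [-0.017, -0.04, 0.999, 0.003]
contact_force: [0.1, -0.3, -2.2]
gripper_width: 0.715
```

```bash
python3 -c "
from h import *
plan(.588,-.333,.060,None,step=60,exact=True)
"
```

```text
t 45.88 tcp [ 588.8 -333.5   37.5] yaw -175.5 zaxis(mrad) [-34.   4.] q [ 0.75  0.76 -0.49  1.63  0.44  0.9   1.74] F [ 0.1 -0.3 -2.2] grip 61.0
 D [-0.8  0.5 22.5] n 1
[1.5, 0.7, -22.5, 0.0]
```

>>> apply_moves(
  increments=[55, 0.2, 0, -6, 0, 55, 0.3, 0, -8, 0, 55, 0.3, 0, -8, 0, 55, 0, 0, 0, 0],
)

```text
t: 46.38
eef_pos: [0.5888, -0.3337, 0.0612]
tool_rot: [-0.017, -0.039, 0.999, 0.003]
contact_force: [1.1, 0.7, -1.3]
gripper_width: 0.712
```

```bash
python3 -c "
from h import *
plan(.5884,-.3335,.11,None,n=5,exact=True)
p,d=read_camera('scene');cv2.imwrite('pics/s9.png',cv2.resize(p[220:360,60:260],None,fx=3.5,fy=3.5))
"
```

```text
t 46.38 tcp [ 588.8 -333.7   61.2] yaw -175.5 zaxis(mrad) [-34.   4.] q [ 0.76  0.73 -0.5   1.62  0.42  0.94  1.75] F [ 1.1  0.7 -1.3] grip 60.8
 D [-0.4  0.2 48.8] n 5
[0.4, 0.1, -9.7, 0.0]
[0.4, 0.1, -9.7, 0.0]
[0.4, 0.1, -9.7, 0.0]
[0.4, 0.1, -9.7, 0.0]
[0.4, 0.1, -9.7, 0.0]
```

View pics/s9.png

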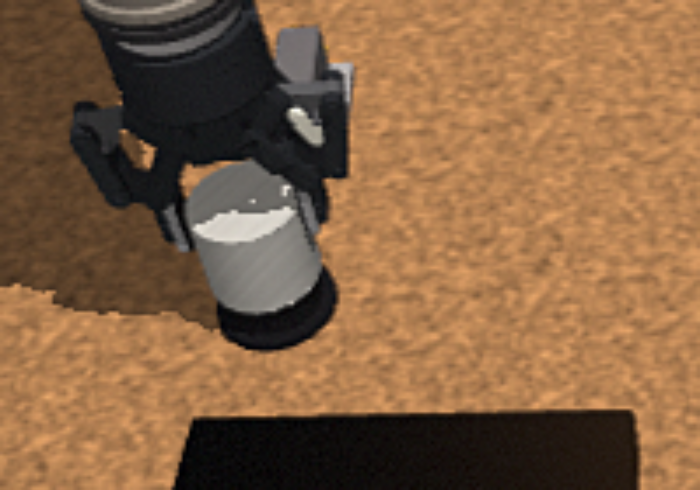

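The core stays on the bench, with its stem now showing around (275,320). Continuing straight up.

>>> apply_moves(
  increments=[55, 0.4, 0, -9, 0, 55, 0.4, 0, -9, 0, 55, 0.4, 0, -9, 0, 55, 0.4, 0, -9, 0, 55, 0.4, 0, -9, 0, 55, 0, 0, 0, 0],
)

```text
t: 47.18
eef_pos: [0.5883, -0.334, 0.1095]
tool_rot: [-0.017, -0.04, 0.999, 0.003]
contact_force: [-0.0, 0.6, -2.4]
gripper_width: 0.713
```

```bash
python3 -c "
from h import *
plan(.5884,-.3335,.16,None,n=2,exact=True)
p,d=read_camera('scene');cv2.imwrite('pics/s10.png',cv2.resize(p[220:360,60:260],None,fx=3.5,fy=3.5))
"
```

```text
t 47.17 tcp [ 588.3 -334.   109.5] yaw -175.5 zaxis(mrad) [-34.   4.] q [ 0.77  0.67 -0.52  1.59  0.39  1.01  1.78] F [-0.   0.6 -2.4] grip 60.9
 D [ 0.1  0.5 50.5] n 2
[0.8, 0.4, -25.3, 0.0]
[0.8, 0.4, -25.3, 0.0]
```

View pics/s10.png

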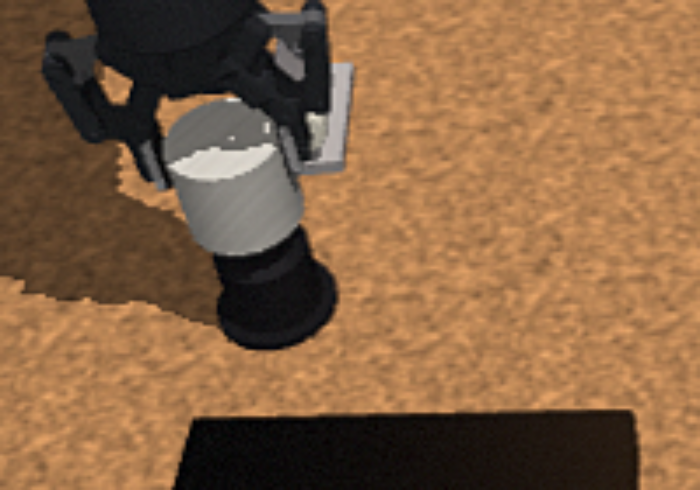

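>>> apply_moves(
  increments=[55, 0.8, 0, -25, 0, 55, 0.8, 0, -25, 0, 55, 0.8, 0, -25, 0, 55, 0, 0, 0, 0],
)

```text
t: 47.72
eef_pos: [0.5867, -0.334, 0.1832]
tool_rot: [-0.019, -0.04, 0.999, 0.004]
contact_force: [-0.1, -0.1, -1.7]
gripper_width: 0.713
```

```bash
python3 -c "
from h import *
s=C-.092*EX;print(s)
plan(s[0],s[1],.16,None,step=45,exact=True)
Q=both();rep('core',near(Q,.589,-.333,.05,.045,.06))
"
```

```text
[0.500484  0.0654328]
 t 47.73 tcp [ 586.7 -334.   183.2] yaw -175.4 zaxis(mrad) [-39.   7.] q [ 0.79  0.6  -0.55  1.54  0.34  1.14  1.81] F [-0.1 -0.1 -1.7] grip 60.9
 D [-86.2 399.4 -23.2] n 10
[5.3, 40.5, 2.9, 0.0]
[5.3, 40.5, 2.9, 0.0]
[5.3, 40.5, 2.9, 0.0]
[5.3, 40.5, 2.9, 0.0]
[5.3, 40.5, 2.9, 0.0]
[5.3, 40.5, 2.9, 0.0]
[5.3, 40.5, 2.9, 0.0]
[5.3, 40.5, 2.9, 0.0]
[5.3, 40.5, 2.9, 0.0]
[5.3, 40.5, 2.9, 0.0]
core 985 [ 0.5898 -0.33    0.0545] [ 588.1 -332.4] [53.1 51.1] 14.8
```

>>> apply_moves(
  increments=[55, 5, 40, 1, 0, 55, 5, 40, 1, 0, 55, 5, 40, 1, 0, 55, 5, 40, 1, 0, 55, 5, 40, 1, 0, 55, 5, 40, 1, 0, 55, 5, 40, 1, 0, 55, 5, 40, 1, 0, 55, 5, 40, 1, 0, 55, 0, 0, 0, 0, 55, 0, 0, 0, 0],
)

```text
t: 49.2
eef_pos: [0.4986, 0.0314, 0.1618]
tool_rot: [-0.034, -0.039, 0.999, 0.008]
contact_force: [-0.4, -0.4, -1.4]
gripper_width: 0.715
```

```bash
python3 -c "
from h import *
s=C-.092*EX
plan(s[0],s[1],.09,None,n=3,exact=True)
"
```

```text
t 49.2 tcp [498.6  31.4 161.8] yaw -175.5 zaxis(mrad) [-68.  14.] q [ 0.4   0.39 -0.7   1.95  0.27  0.96  1.22] F [-0.4 -0.4 -1.4] grip 61.0
 D [  1.9  34.  -71.8] n 3
[-3.1, 10.8, 24.0, 0.0]
[-3.1, 10.8, 24.0, 0.0]
[-3.1, 10.8, 24.0, 0.0]
```

>>> apply_moves(
  increments=[55, -3, 20, 15, 0, 55, -1, 13, 20, 0, 55, 0, 0, 20, 0, 55, 0, 0, 0, 0, 55, 0, 0, 0, 0],
)

```text
t: 49.82
eef_pos: [0.4969, 0.06, 0.1038]
tool_rot: [-0.035, -0.034, 0.999, 0.007]
contact_force: [0.3, 0.4, -1.8]
gripper_width: 0.713
```

```bash
python3 -c "
from h import *
s=C-.092*EX
plan(s[0]+.001,s[1],.06,None,n=3,exact=True)
"
```

```text
t 49.83 tcp [496.9  60.  103.8] yaw -176.0 zaxis(mrad) [-71.  12.] q [ 0.31  0.48 -0.66  1.99  0.34  0.85  1.09] F [ 0.3  0.4 -1.8] grip 60.9
 D [  4.6   5.5 -43.8] n 3
[-2.7, 1.5, 14.5, 0.0]
[-2.7, 1.5, 14.5, 0.0]
[-2.7, 1.5, 14.5, 0.0]
```

>>> apply_moves(
  increments=[55, -4, 4, 10, 0, 55, -2, 1, 15, 0, 55, -1, 0, 12, 0, 55, 0, 0, 0, 0, 55, 0, 0, 0, 0],
)

```text
t: 50.45
eef_pos: [0.5022, 0.0656, 0.0646]
tool_rot: [-0.035, -0.033, 0.999, 0.007]
contact_force: [0.5, 0.1, -1.1]
gripper_width: 0.713
```

```bash
python3 -c "
from h import *
s=C-.092*EX
plan(s[0]+.001,s[1],.036,None,n=3,exact=True)
p,d=read_camera('scene');cv2.imwrite('pics/s11.png',cv2.resize(p[180:340,240:440],None,fx=3.5,fy=3.5))
"
```

```text
t 50.45 tcp [502.2  65.6  64.6] yaw -176.1 zaxis(mrad) [-69.  13.] q [ 0.26  0.55 -0.63  2.    0.4   0.79  1.04] F [ 0.5  0.1 -1.1] grip 60.9
 D [ -0.7  -0.1 -28.6] n 3
[-0.4, -0.2, 9.5, 0.0]
[-0.4, -0.2, 9.5, 0.0]
[-0.4, -0.2, 9.5, 0.0]
```

View pics/s11.png

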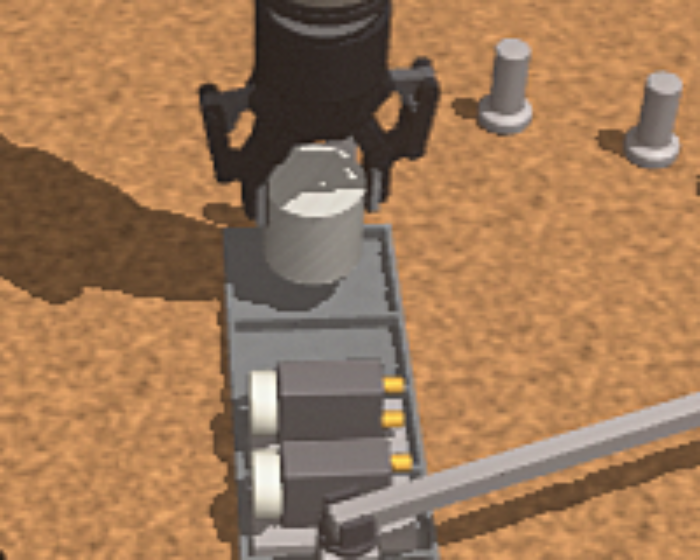

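>>> apply_moves(
  increments=[55, 0, 0, 9, 0, 55, 0, 0, 9, 0, 55, 0, 0, 7, 0, 55, 0, 0, 2, 0, 55, 0, 0, 0, 0],
)

```text
t: 51.12
eef_pos: [0.5004, 0.0658, 0.0362]
tool_rot: [-0.034, -0.033, 0.999, 0.007]
contact_force: [-1.2, -0.6, 0.2]
gripper_width: 0.711
```

```bash
python3 -c "
from h import *
s=C-.092*EX
plan(s[0]+.001,s[1],.036,None,n=1,exact=True)
"
```

```text
t 51.12 tcp [500.4  65.8  36.2] yaw -176.2 zaxis(mrad) [-69.  12.] q [ 0.24  0.59 -0.6   2.02  0.44  0.73  1.01] F [-1.2 -0.6  0.2] grip 60.7
 D [ 1.  -0.3 -0.2] n 1
[-1.0, -0.4, 0.2, 0.0]
```

Open evenly, then rise.

>>> apply_moves(
  increments=[70, 0, 0, 0, 0, 80, 0, 0, 0, 0, 80, 0, 0, 0, 0, 80, 0, 0, 0, 0, 80, 1, 0, -15, 0, 80, 2, 0, -30, 0, 80, 3, 0, -45, 0, 80, 3, 0, -50, 0, 80, 0, 0, 0, 0],
)

```text
t: 52.25
eef_pos: [0.5021, 0.0644, 0.1855]
tool_rot: [-0.032, -0.034, 0.999, 0.008]
contact_force: [0.1, 0.3, -0.8]
gripper_width: 0.937
```

```bash
python3 -c "
from h import *
plan(.79,.047,.20,None,step=60,exact=True)
Q=units()
S=near(Q,*(C-.092*EX),.05,.05,.08);rep('cowl',S);tray('cowl',S);print(np.percentile(S[:,2],[5,50,95]))
rep('u_c',near(Q,.439,-.328,.06,.053,.07))
rep('core',near(Q,.589,-.333,.05,.045,.06))
"
```

```text
t 52.25 tcp [502.1  64.4 185.5] yaw -176.1 zaxis(mrad) [-65.  13.] q [ 0.36  0.37 -0.72  1.92  0.25  1.01  1.16] F [ 0.1  0.3 -0.8] grip 80.1
 D [287.9 -17.4  14.5] n 5
[-56.9, -7.3, -6.7, 0.0]
[-56.9, -7.3, -6.7, 0.0]
[-56.9, -7.3, -6.7, 0.0]
[-56.9, -7.3, -6.7, 0.0]
[-56.9, -7.3, -6.7, 0.0]
cowl 666 [0.4984 0.0653 0.0632] [491.5  66. ] [60.  81.8] 83.3
cowl tray xy mm [-101.    0.]
[0.05272215 0.06448943 0.06792729]
u_c 785 [ 0.4456 -0.3278  0.058 ] [ 446.5 -328.6] [79.7 27.3] 1.6
core 1042 [ 0.5899 -0.3311  0.0544] [ 588.8 -332.6] [51.9 51.6] 89.3
```

>>> apply_moves(
  increments=[20, -57, -7, -10, 0, 0, -57, -7, -7, 0, 0, -57, -7, -7, 0, 0, -57, -7, -6, 0, 0, -62, -3, -5, 0, 0, -30, 0, 0, 0, 0, 0, 0, 0, 0],
)

```text
t: 53.22
eef_pos: [0.8222, 0.0526, 0.176]
tool_rot: [-0.047, -0.035, 0.998, 0.004]
contact_force: [-0.6, 0.9, -0.6]
gripper_width: 0.001
```

```bash
python3 -c "
from h import *
s=C+.197*EX
plan(s[0],s[1],.075,None,n=4)
Q=units()
S=Q[(abs((Q[:,:2]-C)@EX+.092)<.037)&(abs((Q[:,:2]-C)@EY)<.05)&(Q[:,2]>.056)&(Q[:,2]<.08)];rep('cowl',S);tray('cowl',S);print(np.percentile(S[:,2],[5,50,95]))
"
```

```text
t 53.23 tcp [822.2  52.6 176. ] yaw -175.9 zaxis(mrad) [-94.   5.] q [ 0.13  0.9  -0.57  1.02  0.41  1.42  1.29] F [-0.6  0.9 -0.6] grip 0.1
 D [ -33.3   -5.5 -101. ] n 4
[6.0, -1.1, 25.9, 0.0]
[6.0, -1.1, 25.9, 0.0]
[6.0, -1.1, 25.9, 0.0]
[6.0, -1.1, 25.9, 0.0]
cowl 1137 [0.4995 0.0621 0.0648] [499.6  64.4] [60.5 61.5] 63.1
cowl tray xy mm [-92.8  -1.1]
[0.06195587 0.06491708 0.06749879]
```

>>> apply_moves(
  increments=[0, 4, -1, 30, 0, 0, 4, -1, 30, 0, 0, 4, -1, 30, 0, 0, 4, 0, 18, 0, 0, 8, 0, 5, 0, 0, 0, 0, 0, 0, 0, 0, 0, 0, 0],
)

```text
t: 54.2
eef_pos: [0.7818, 0.0476, 0.069]
tool_rot: [-0.046, -0.036, 0.998, 0.003]
contact_force: [0.7, -0.6, 0.1]
gripper_width: -0.003
```

```bash
python3 -c "
from h import *
s=C+.178*EX
plan(s[0],s[1],.060,None,n=2)
"
```

```text
t 54.2 tcp [781.8  47.6  69. ] yaw -175.8 zaxis(mrad) [-92.   3.] q [ 0.17  0.92 -0.56  1.24  0.45  1.2   1.23] F [ 0.7 -0.6  0.1] grip -0.2
 D [-11.9   0.7  -9. ] n 2
[5.4, 0.7, 5.0, 0.0]
[5.4, 0.7, 5.0, 0.0]
```

>>> apply_moves(
  increments=[0, 6, 1, 6, 0, 0, 6, 0, 4, 0, 0, 8, 0, 2, 0, 0, 8, 0, 2, 0, 0, 8, 0, 2, 0, 0, 8, 0, 2, 0],
)

```text
t: 54.95
eef_pos: [0.7681, 0.048, 0.0625]
tool_rot: [-0.007, -0.033, 0.999, 0.01]
contact_force: [23.9, 3.8, -11.4]
gripper_width: -0.006
```

```bash
python3 -c "
from h import *
s=C+.178*EX
plan(s[0],s[1],.060,None,n=2)
"
```

```text
t 54.95 tcp [768.1  48.   62.5] yaw -176.2 zaxis(mrad) [-15.  19.] q [ 0.2   0.87 -0.57  1.37  0.47  1.05  1.19] F [ 23.9   3.8 -11.4] grip -0.5
 D [ 1.9  0.3 -2.5] n 2
[-1.0, 0.1, 1.3, 0.0]
[-1.0, 0.1, 1.3, 0.0]
```

>>> apply_moves(
  increments=[0, 8, 0, 2, 0, 0, 8, 0, 2, 0],
)

```text
t: 55.2
eef_pos: [0.7683, 0.048, 0.063]
tool_rot: [0.012, -0.032, 0.999, 0.013]
contact_force: [23.4, 3.6, -10.3]
gripper_width: -0.004
```

>>> apply_moves(
  increments=[0, -6, 0, 0, 0, 0, -15, 0, 0, 0, 0, -15, 0, -30, 0, 0, 0, 0, -60, 0, 30, 0, 0, -40, 0, 50, 0, 0, 0, 0],
)

```text
t: 55.95
eef_pos: [0.8001, 0.0467, 0.1959]
tool_rot: [0.01, -0.032, 0.999, 0.013]
contact_force: [0.1, 0.7, -0.0]
gripper_width: 0.42
```

```bash
python3 -c "
from h import *
plan(.4393,-.3285,.16,181,step=60,exact=True)
"
```

```text
t 55.95 tcp [800.1  46.7 195.9] yaw -176.3 zaxis(mrad) [19. 26.] q [ 0.2   0.78 -0.6   1.21  0.41  1.25  1.25] F [ 0.1  0.7 -0. ] grip 35.9
 D [-360.8 -375.2  -35.9] n 9
[42.7, -39.1, 2.1, 0.3]
[42.5, -39.3, 2.1, 0.3]
[42.3, -39.5, 2.1, 0.3]
[42.1, -39.8, 2.1, 0.3]
[41.9, -40.0, 2.1, 0.3]
[41.7, -40.2, 2.1, 0.3]
[41.5, -40.4, 2.1, 0.3]
[41.3, -40.6, 2.1, 0.3]
[41.1, -40.8, 2.1, 0.3]
```

>>> apply_moves(
  increments=[50, 43, -39, 0, 0, 50, 42, -39, 0, 0, 50, 42, -39, 0, 0, 50, 42, -40, 0, 0, 50, 42, -40, 0, 0, 50, 42, -40, 0, 0, 50, 41, -40, 0, 0, 50, 40, -40, 0, 0, 50, 25, -25, 0, 0, 50, 0, 0, 0, 0, 50, 0, 0, 0, 0],
)

```text
t: 57.32
eef_pos: [0.4418, -0.3252, 0.1673]
tool_rot: [-0.001, -0.032, 0.999, 0.017]
contact_force: [-0.0, 0.5, -0.3]
gripper_width: 0.585
```

```bash
python3 -c "
from h import *
plan(.4393,-.3285,.07,181,n=3,exact=True)
"
```

```text
t 57.33 tcp [ 441.8 -325.2  167.3] yaw -176.4 zaxis(mrad) [-3. 34.] q [ 1.05  0.43 -0.65  1.87  0.28  0.96  1.91] F [-0.   0.5 -0.3] grip 49.9
 D [ -2.5  -3.3 -97.3] n 3
[0.9, -2.1, 32.4, 0.9]
[0.8, -2.2, 32.4, 0.9]
[0.8, -2.2, 32.4, 0.9]
```

>>> apply_moves(
  increments=[50, 1, -3, 30, 1.3, 50, 1, -2, 30, 1.3, 50, 0, 0, 30, 0, 50, 0, 0, 0, 0, 50, 0, 0, 0, 0],
)

```text
t: 57.95
eef_pos: [0.4455, -0.3205, 0.0757]
tool_rot: [0.0, -0.014, 1.0, 0.018]
contact_force: [0.3, 0.7, 0.9]
gripper_width: 0.586
```

```bash
python3 -c "
from h import *
plan(.4393,-.3287,.026,181,n=3,exact=True)
"
```

```text
t 57.95 tcp [ 445.5 -320.5   75.7] yaw -178.4 zaxis(mrad) [-0. 36.] q [ 0.98  0.55 -0.58  1.94  0.37  0.78  1.79] F [0.3 0.7 0.9] grip 50.0
 D [ -6.2  -8.2 -49.7] n 3
[2.1, -3.3, 16.5, 0.2]
[2.1, -3.3, 16.5, 0.2]
[2.1, -3.3, 16.5, 0.2]
```

>>> apply_moves(
  increments=[50, 6, -8.5, 3, 0, 50, 0, 0, 18, 0, 50, 0, 0, 14, 0, 50, 0, 0, 13, 0, 50, 0, 0, 0, 0],
)

```text
t: 58.58
eef_pos: [0.4403, -0.3287, 0.026]
tool_rot: [0.001, -0.014, 1.0, 0.017]
contact_force: [-0.3, -0.5, 0.0]
gripper_width: 0.579
```

```bash
python3 -c "
from h import *
plan(.4393,-.3287,.026,181,n=1,exact=True)
"
```

```text
t 58.58 tcp [ 440.3 -328.7   26. ] yaw -178.4 zaxis(mrad) [ 2. 34.] q [ 0.96  0.62 -0.53  1.96  0.43  0.69  1.76] F [-0.3 -0.5  0. ] grip 49.5
 D [-1. -0. -0.] n 1
[1.0, 0.0, 0.0, 0.6]
```

>>> apply_moves(
  increments=[20, 0, 0, 0, 0, 20, 0, 0, 0, 0, 20, 0, 0, 0, 0, 20, 0, 0, 0, 0, 20, 0, 0, -15, 0, 20, 0, 0, -45, 0, 20, 0, 0, -50, 0, 20, 0, 0, -50, 0, 20, 0, 0, 0, 0],
  squeeze=60,
)

```text
t: 59.7
eef_pos: [0.4403, -0.3337, 0.1944]
tool_rot: [0.002, -0.015, 1.0, 0.017]
contact_force: [-0.2, -0.3, -3.4]
gripper_width: 0.292
```

```bash
python3 -c "
from h import *
s=C-.023*EX;print(s)
plan(s[0],s[1],.18,86.4,step=45,n=14,exact=True)
"
```

```text
[0.569346  0.0610582]
 t 59.7 tcp [ 440.3 -333.7  194.4] yaw -178.3 zaxis(mrad) [ 3. 34.] q [ 1.08  0.4  -0.66  1.84  0.25  1.    1.92] F [-0.2 -0.3 -3.4] grip 25.0
 D [129.  394.7 -14.4] n 14
[-10.0, 27.9, 2.0, 6.8]
[-6.7, 28.9, 2.0, 6.8]
[-3.2, 29.4, 2.0, 6.8]
[0.3, 29.6, 2.0, 6.8]
[3.8, 29.4, 2.0, 6.8]
[7.3, 28.7, 2.0, 6.8]
[10.6, 27.6, 2.0, 6.8]
[13.8, 26.2, 2.0, 6.8]
[16.8, 24.4, 2.0, 6.8]
[19.6, 22.2, 2.0, 6.8]
[22.1, 19.7, 2.0, 6.8]
[24.3, 17.0, 2.0, 6.8]
[26.1, 14.0, 2.0, 6.8]
[27.6, 10.8, 2.0, 6.8]
```

>>> apply_moves(
  increments=[20, -10, 28, 1, 6.8, 20, -7, 29, 1, 6.8, 20, -3, 29, 1, 6.8, 20, 0, 29.6, 1, 6.8, 20, 4, 29.4, 1, 6.8, 20, 7, 28.7, 1, 6.8, 20, 10.6, 27.6, 1, 6.8, 20, 14, 26, 1, 6.8, 20, 17, 24, 1, 6.8, 20, 20, 22, 1, 6.8, 20, 22, 20, 1, 6.8, 20, 24, 17, 1, 6.8],
)

```text
t: 61.2
eef_pos: [0.5492, 0.0111, 0.1846]
tool_rot: [-0.019, 0.661, 0.75, 0.008]
contact_force: [0.5, 0.3, -2.1]
gripper_width: 0.291
```

```bash
python3 -c "
from h import *
s=C-.023*EX
plan(s[0],s[1],.16,86.4,step=40,exact=True)
"
```

```text
t 61.2 tcp [549.2  11.1 184.6] yaw 97.2 zaxis(mrad) [-18.  37.] q [ 0.28  0.37 -0.49  1.87  0.16  0.96 -0.15] F [ 0.5  0.3 -2.1] grip 24.8
 D [ 20.2  49.9 -24.6] n 2
[23.0, 13.3, 13.1, 5.4]
[24.2, 11.1, 13.1, 5.4]
```

>>> apply_moves(
  increments=[20, 22, 13, 10, 5.4, 20, 20, 8, 10, 4.5, 20, 0, 0, 0, 0, 20, 0, 0, 0, 0],
)

```text
t: 61.7
eef_pos: [0.5636, 0.0593, 0.1625]
tool_rot: [-0.022, 0.723, 0.69, 0.004]
contact_force: [0.3, -0.7, -3.1]
gripper_width: 0.294
```

```bash
python3 -c "
from h import *
s=C-.023*EX
plan(s[0],s[1],.08,86.4,step=40,exact=True)
p,d=read_camera('scene');cv2.imwrite('pics/s12.png',cv2.resize(p[180:340,240:440],None,fx=3.5,fy=3.5))
"
```

```text
t 61.7 tcp [563.6  59.3 162.5] yaw 87.3 zaxis(mrad) [-24.  37.] q [ 0.16  0.43 -0.45  1.85  0.18  0.93 -0.41] F [ 0.3 -0.7 -3.1] grip 25.1
 D [  5.8   1.8 -82.5] n 3
[-0.3, 2.6, 27.5, 0.3]
[-0.3, 2.6, 27.5, 0.3]
[-0.3, 2.6, 27.5, 0.3]
```

View pics/s12.png

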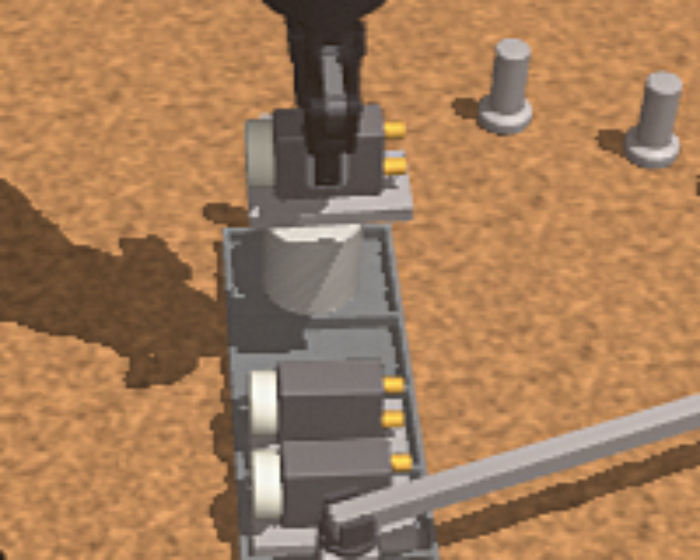

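>>> apply_moves(
  increments=[20, 0, 4, 20, 0.5, 20, 0, 2, 20, 0.4, 20, 0, 0, 20, 0, 20, 0, 0, 0, 0, 20, 0, 0, 0, 0],
)

```text
t: 62.38
eef_pos: [0.568, 0.0566, 0.0979]
tool_rot: [-0.021, 0.731, 0.682, 0.003]
contact_force: [0.5, -0.3, -2.8]
gripper_width: 0.294
```

```bash
python3 -c "
from h import *
s=C-.023*EX
plan(s[0],s[1],.06,86.4,step=40,exact=True)
"
```

```text
t 62.38 tcp [568.   56.6  97.9] yaw 86.0 zaxis(mrad) [-25.  35.] q [ 0.14  0.51 -0.42  1.88  0.22  0.81 -0.46] F [ 0.5 -0.3 -2.8] grip 25.1
 D [  1.4   4.5 -37.9] n 1
[3.3, 2.1, 38.0, -0.4]
```

>>> apply_moves(
  increments=[20, 3, 2.5, 10, 0, 20, 0.5, 0, 14, 0, 20, 0, 0, 12, 0, 20, 0, 0, 0, 0, 20, 0, 0, 0, 0],
)

```text
t: 63.0
eef_pos: [0.5708, 0.0614, 0.0603]
tool_rot: [-0.021, 0.731, 0.682, 0.004]
contact_force: [0.9, 0.4, -1.9]
gripper_width: 0.293
```

```bash
python3 -c "
from h import *
s=C-.023*EX
plan(s[0]+.0005,s[1]-.001,.031,86.4,n=1,exact=True)
p,d=read_camera('scene');cv2.imwrite('pics/s13.png',cv2.resize(p[200:340,260:420],None,fx=4,fy=4))
"
```

```text
t 63.0 tcp [570.8  61.4  60.3] yaw 86.0 zaxis(mrad) [-23.  36.] q [ 0.11  0.57 -0.4   1.89  0.26  0.74 -0.49] F [ 0.9  0.4 -1.9] grip 25.1
 D [ -0.9  -1.4 -29.3] n 1
[-2.4, -0.1, 29.2, -0.4]
```

View pics/s13.png

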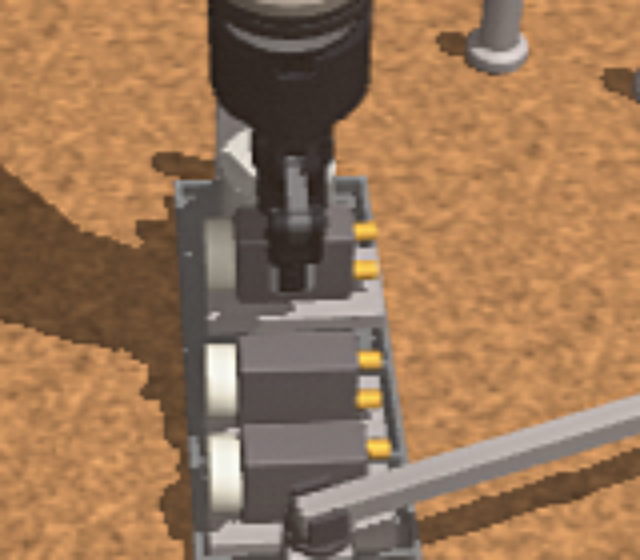

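The unit is lined up above slot 1. Lowering.

>>> apply_moves(
  increments=[20, -1, 0, 8, 0, 20, -1, 0, 8, 0, 20, 0, 0, 7, 0, 20, 0, 0, 0, 0, 20, 0, 0, 0, 0],
)

```text
t: 63.68
eef_pos: [0.5703, 0.06, 0.036]
tool_rot: [-0.021, 0.731, 0.682, 0.004]
contact_force: [-0.3, 0.6, -2.9]
gripper_width: 0.297
```

```bash
python3 -c "
from h import *
s=C-.023*EX
plan(s[0]+.0005,s[1]-.001,.030,86.4,n=1,exact=True)
"
```

```text
t 63.67 tcp [570.3  60.   36. ] yaw 86.0 zaxis(mrad) [-23.  36.] q [ 0.1   0.61 -0.39  1.91  0.28  0.7  -0.5 ] F [-0.3  0.6 -2.9] grip 25.4
 D [-0.5  0.  -6. ] n 1
[-0.2, -0.3, 6.0, -0.4]
```

>>> apply_moves(
  increments=[20, 0, 0, 4, 0, 20, 0, 0, 2, 0, 20, 0, 0, 0, 0, 28, 0, 0, 0, 0, 35, 0, 0, 0, 0, 35, 0, 0, 0, 0, 35, 0, 0, 0, 0],
)

```text
t: 64.55
eef_pos: [0.5723, 0.0615, 0.0322]
tool_rot: [-0.019, 0.731, 0.682, 0.006]
contact_force: [0.2, 0.2, 0.3]
gripper_width: 0.412
```

```bash
python3 -c "
from h import *
plan(.5703,.06,.07,86.4,n=1,exact=True)
"
```

```text
t 64.55 tcp [572.3  61.5  32.2] yaw 86.0 zaxis(mrad) [-18.  37.] q [ 0.1   0.61 -0.38  1.91  0.28  0.69 -0.51] F [0.2 0.2 0.3] grip 35.2
 D [-2.  -1.5 37.8] n 1
[-0.3, -2.7, -37.8, -0.4]
```

>>> apply_moves(
  increments=[35, 0, 0, -10, 0, 35, 0, 0, -25, 0, 35, 0, 0, -45, 0, 35, 0, 0, -55, 0, 35, 0, 0, -30, 0, 35, 0, 0, 0, 0],
)

```text
t: 65.3
eef_pos: [0.5755, 0.0555, 0.2052]
tool_rot: [-0.019, 0.731, 0.682, 0.006]
contact_force: [-0.0, 0.7, -0.4]
gripper_width: 0.41
```

```bash
cat >> h.py <<'E'
def check():
    Q=units()
    for k,x in(('s1',-.023),('s2',.037),('s3',.097)):
        S=Q[(abs((Q[:,:2]-C)@EX-x)<.024)&(abs((Q[:,:2]-C)@EY)<.06)&(Q[:,2]>.055)&(Q[:,2]<.068)];tray(k,S);print(len(S),np.percentile(S[:,2],[5,50,95]).round(4),np.round(rect(S)[1:][0],1),rect(S)[2])
    S=Q[(abs((Q[:,:2]-C)@EX+.092)<.037)&(abs((Q[:,:2]-C)@EY)<.05)&(Q[:,2]>.056)&(Q[:,2]<.08)];tray('cowl',S);print(len(S),np.percentile(S[:,2],[5,50,95]))
    rep('core',near(Q,.589,-.333,.05,.045,.06))
    S=near(Q,.635,.36,.07,.1,.14);rep('knob',S)
E
python3 -c "
from h import *
check()
plan(.635,.36,.22,100,step=55)
p,d=read_camera('scene');cv2.imwrite('pics/s14.png',p)
"
```

```text
s1 tray xy mm [-19.4  -3.6]
385 [0.0564 0.0621 0.0652] [73.8 28.5] 85.14849853515625
s2 tray xy mm [38.7 -6.6]
429 [0.0561 0.0619 0.0648] [74.7 29.5] 87.64968872070312
s3 tray xy mm [95.7 -8.9]
481 [0.0563 0.0619 0.0648] [74.4 29. ] 85.81633758544922
cowl tray xy mm [-93.5   0.4]
531 [0.05911355 0.06465452 0.06749882]
core 1040 [ 0.5899 -0.3312  0.0544] [ 588.2 -332.8] [52.8 51.8] 13.5
knob 380 [0.6591 0.3673 0.1202] [657.8 369.2] [21.6 21.9] 81.5
 t 65.4 tcp [573.9  55.2 202.3] yaw 86.0 zaxis(mrad) [-21.  36.] q [ 0.18  0.39 -0.46  1.79  0.15  1.01 -0.4 ] F [-0.8  0.6 -1.3] grip 35.1
 D [ 61.1 304.8  17.7] n 6
[51.5, 6.6, -1.3, -2.3]
[51.1, 8.7, -1.3, -2.3]
[50.7, 10.8, -1.3, -2.3]
[50.3, 12.8, -1.3, -2.3]
[49.7, 14.9, -1.3, -2.3]
[49.1, 16.9, -1.3, -2.3]
```

View pics/s14.png

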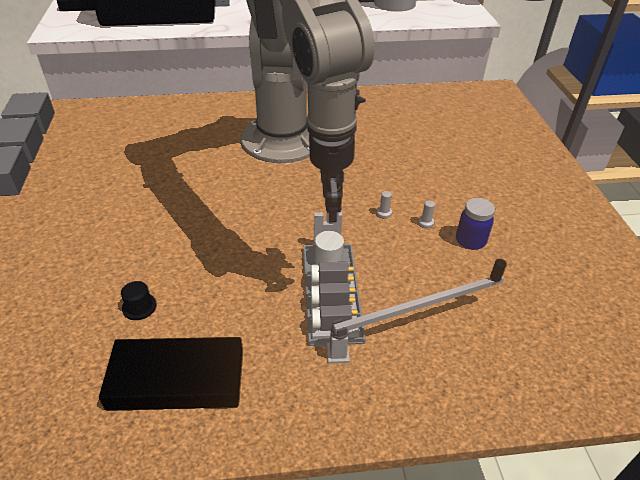

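All three units and the cowl are seated, and the core is standing in place. Now to the knob at (0.658, 0.369).

```bash
python3 -c "
from h import *
plan(.6578,.3692,.19,105,step=55,n=7,exact=True)
"
```

```text
t 65.45 tcp [573.2  55.1 201.2] yaw 86.0 zaxis(mrad) [-23.  36.] q [ 0.18  0.4  -0.46  1.79  0.15  1.01 -0.4 ] F [ 0.   0.1 -0.3] grip 34.9
 D [ 84.6 314.1 -11.2] n 7
[45.5, 9.0, 2.9, -2.7]
[45.0, 11.2, 2.9, -2.7]
[44.5, 13.3, 2.9, -2.7]
[43.8, 15.4, 2.9, -2.7]
[43.0, 17.4, 2.9, -2.7]
[42.1, 19.4, 2.9, -2.7]
[41.2, 21.4, 2.9, -2.7]
```

>>> apply_moves(
  increments=[50, 45, 9, 0, -2.7, 50, 45, 11, 0, -2.7, 50, 44.5, 13, 0, -2.7, 50, 44, 15, 0, -2.7, 50, 43, 17, 0, -2.7, 50, 42, 19, 0, -2.7, 50, 30, 15, 0, -2.7, 50, 0, 0, 0, 0, 50, 0, 0, 0, 0],
)

```text
t: 66.58
eef_pos: [0.6464, 0.359, 0.1886]
tool_rot: [-0.028, 0.606, 0.795, -0.006]
contact_force: [-0.0, -0.2, 0.6]
gripper_width: 0.584
```

```bash
python3 -c "
from h import *
plan(.6578,.3692,.14,105,step=55,n=2,exact=True)
"
```

```text
t 66.58 tcp [646.4 359.  188.6] yaw 105.3 zaxis(mrad) [-51.  24.] q [-0.26  0.69 -0.52  1.36  0.29  1.2  -0.52] F [-0.  -0.2  0.6] grip 49.8
 D [ 11.4  10.2 -48.6] n 2
[2.5, 7.9, 24.1, 0.2]
[2.6, 7.9, 24.1, 0.2]
```

>>> apply_moves(
  increments=[50, 2, 9, 15, 0, 50, 2, 5, 20, 0, 50, 0, 0, 15, 0, 50, 0, 0, 0, 0, 50, 0, 0, 0, 0],
)

```text
t: 67.2
eef_pos: [0.6571, 0.3632, 0.1322]
tool_rot: [-0.027, 0.608, 0.794, -0.009]
contact_force: [0.6, -0.2, -0.1]
gripper_width: 0.587
```

```bash
python3 -c "
from h import *
plan(.6573,.3692,.097,105,step=55,n=3,exact=True)
"
```

```text
t 67.2 tcp [657.1 363.2 132.2] yaw 105.1 zaxis(mrad) [-54.  19.] q [-0.27  0.76 -0.5   1.36  0.32  1.13 -0.53] F [ 0.6 -0.2 -0.1] grip 50.2
 D [  0.2   6.  -35.2] n 3
[1.5, 1.1, 11.7, 0.0]
[1.5, 1.1, 11.7, 0.0]
[1.5, 1.1, 11.7, 0.0]
```

>>> apply_moves(
  increments=[50, 4.5, 2, 10, 0, 50, 1, 1, 14, 0, 50, 0, 0, 11, 0, 50, 0, 0, 0, 0],
)

```text
t: 67.7
eef_pos: [0.6567, 0.3709, 0.0957]
tool_rot: [-0.027, 0.608, 0.794, -0.008]
contact_force: [-0.2, 0.2, -0.3]
gripper_width: 0.583
```

```bash
python3 -c "
from h import *
plan(.6573,.3692,.097,105,step=55,n=1,exact=True)
p,d=read_camera('scene');cv2.imwrite('pics/s15.png',cv2.resize(p[160:360,300:560],None,fx=3,fy=3))
"
```

```text
t 67.7 tcp [656.7 370.9  95.7] yaw 105.1 zaxis(mrad) [-53.  20.] q [-0.28  0.8  -0.49  1.38  0.34  1.08 -0.55] F [-0.2  0.2 -0.3] grip 49.8
 D [ 0.6 -1.7  1.3] n 1
[-1.8, 0.0, -1.3, 0.1]
```

View pics/s15.png

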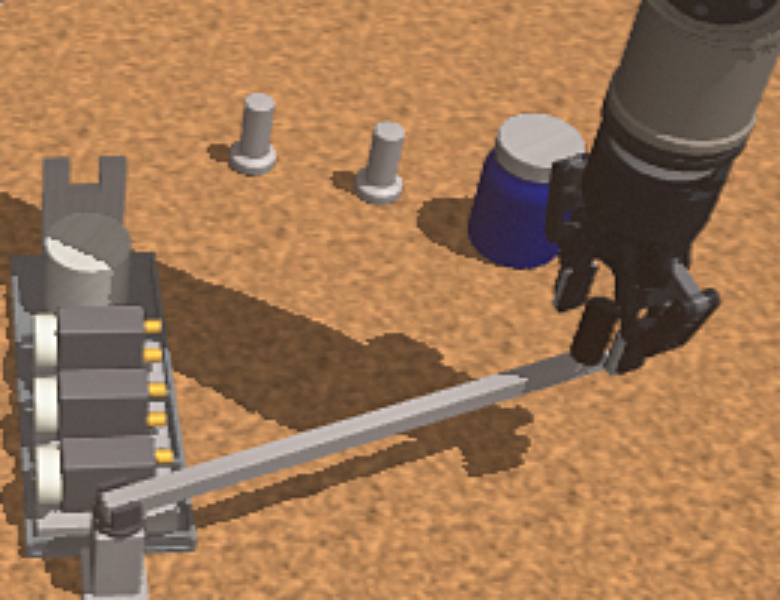

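>>> apply_moves(
  increments=[10, 0, 0, 0, 0, 10, 0, 0, 0, 0, 10, 0, 0, 0, 0, 10, 0, 0, 0, 0, 10, 0, 0, -10, 0, 10, -1, 0, -12, 0, 10, -1, 0, -12, 0, 10, -1, 0, -12, 0, 10, 0, 0, 0, 0],
  squeeze=50,
)

```text
t: 68.88
eef_pos: [0.6633, 0.3628, 0.1464]
tool_rot: [-0.024, 0.609, 0.793, -0.008]
contact_force: [0.3, -1.4, -4.0]
gripper_width: 0.239
```

```bash
cat >> h.py <<'E'
def arcplan(th1,r,z,step=.1):
    o=get_obs();th0,r0=sw();w,a,b,c=o["tool_rot"];M=R.from_quat([a,b,c,w]);m=M.as_matrix()
    cur=np.degrees(np.arctan2(m[1,0],m[0,0]));n=max(1,int(np.ceil(abs(th1-th0)/step)))
    y1=-3.64-np.degrees(th1);dr=-((y1-cur+90)%180-90)
    print("t",round(o["t"],2),"sw",round(th0,3),"r",r0.round(4),"z",o["eef_pos"][2].round(4),"yaw",cur.round(1),"dr",round(dr,1),"zax",(m[:2,2]*1000).round(0),"F",np.round(o["contact_force"],1),"q7",o["q"][6].round(2),"grip",round(o["gripper_width"]*85.4,1))
    prev=o["eef_pos"]
    for i in range(n):
        f=(i+1)/n;th=th0+(th1-th0)*f;rr=r0+(r-r0)*f
        p=np.append(PIV+rr*(-np.cos(th)*EX+np.sin(th)*EY),o["eef_pos"][2]+(z-o["eef_pos"][2])*f)
        Mi=(M*R.from_euler("z",np.radians(dr*i/n))).as_matrix()
        print((Mi.T@(p-prev)*1000).round(1).tolist(),round(dr/n,1));prev=p
E
python3 -c "
from h import *
arcplan(.6,sw()[1],.142)
"
```

```text
t 68.88 sw 1.258 r 0.3228 z 0.1464 yaw 104.9 dr -37.1 zax [-48.  17.] F [ 0.3 -1.4 -4. ] q7 -0.53 grip 20.4
[-1.1, -30.2, 1.9] -5.3
[-1.2, -30.2, 1.8] -5.3
[-1.2, -30.3, 1.7] -5.3
[-1.3, -30.3, 1.6] -5.3
[-1.3, -30.3, 1.4] -5.3
[-1.4, -30.3, 1.3] -5.3
[-1.4, -30.3, 1.2] -5.3
```

>>> apply_moves(
  increments=[10, -1, -30, 1, -5.3, 10, -1, -30, 1, -5.3, 10, -1, -30, 1, -5.3, 10, -1.3, -30, 1, -5.3, 10, -1.3, -30, 1, -5.3, 10, -1.4, -30, 1, -5.3, 10, 0, 0, 0, 0],
)

```text
t: 69.75
eef_pos: [0.5052, 0.269, 0.1471]
tool_rot: [-0.025, 0.362, 0.932, -0.001]
contact_force: [1.7, -1.4, -3.8]
gripper_width: 0.239
```

```bash
python3 -c "
from h import *
arcplan(.1,.322,.145)
"
```

```text
t 69.75 sw 0.681 r 0.3233 z 0.1471 yaw 137.6 dr -33.1 zax [-48.  16.] F [ 1.7 -1.4 -3.8] q7 -0.06 grip 20.4
[-1.6, -31.2, 0.9] -5.5
[-1.6, -31.2, 0.8] -5.5
[-1.7, -31.2, 0.6] -5.5
[-1.7, -31.2, 0.5] -5.5
[-1.7, -31.2, 0.3] -5.5
[-1.7, -31.1, 0.2] -5.5
```

>>> apply_moves(
  increments=[10, -1.6, -31, 0.5, -5.5, 10, -1.6, -31, 0.5, -5.5, 10, -1.7, -31, 0.5, -5.5, 10, -1.7, -31, 0, -5.5, 10, -1.7, -31, 0, -5.5, 10, 0, 0, 0, 0],
)

```text
t: 70.5
eef_pos: [0.4327, 0.1373, 0.1495]
tool_rot: [-0.024, 0.123, 0.992, 0.008]
contact_force: [1.1, 0.2, -2.6]
gripper_width: 0.237
```

```bash
python3 -c "
from h import *
arcplan(0.004,.322,.145)
"
```

```text
t 70.5 sw 0.211 r 0.3224 z 0.1495 yaw 165.8 dr -10.3 zax [-46.  23.] F [ 1.1  0.2 -2.6] q7 0.6 grip 20.3
[-0.4, -22.2, 1.3] -3.4
[-0.6, -22.2, 1.2] -3.4
[-0.8, -22.2, 1.1] -3.4
```

>>> apply_moves(
  increments=[10, -0.5, -22, 1, -3.4, 10, -0.6, -22, 1, -3.4, 10, -0.5, -20, 1, -3.4, 10, 0, 0, 0, 0, 10, 0, 0, 0, 0],
)

```text
t: 71.12
eef_pos: [0.4219, 0.0823, 0.1478]
tool_rot: [-0.024, 0.032, 0.999, 0.013]
contact_force: [-2.4, 0.3, -2.2]
gripper_width: 0.242
```

```bash
cat >> h.py <<'E'
def barang():
    Q=both();v=Q[:,:2]-PIV;al=-(v@EX);la=v@EY
    m=(al>.06)&(al<.28)&(abs(la)<.1)&(Q[:,2]>.078)
    h=Q[m];
    m2=m&(Q[:,2]>.083)
    A=np.polyfit(al[m2],la[m2],1);B=np.polyfit(al[m2],Q[m2,2],1);print("n",m2.sum(),"lat slope/offset",A.round(4),"z slope",B.round(4),"ratio ang",np.median(la[m2]/al[m2]).round(4))
E
python3 -c "
from h import *
arcplan(0.0,.322,.13)
barang()
p,d=read_camera('scene');cv2.imwrite('pics/s16.png',cv2.resize(p[160:360,240:440],None,fx=3,fy=3))
"
```

```text
t 71.12 sw 0.037 r 0.3227 z 0.1478 yaw 176.4 dr 0.0 zax [-48.  28.] F [-2.4  0.3 -2.2] q7 0.9 grip 20.6
[-1.4, -12.3, 17.4] 0.0
n 6912 lat slope/offset [-0.0406  0.0088] z slope [ 2.2934 -0.1752] ratio ang 0.0058
```

View pics/s16.png

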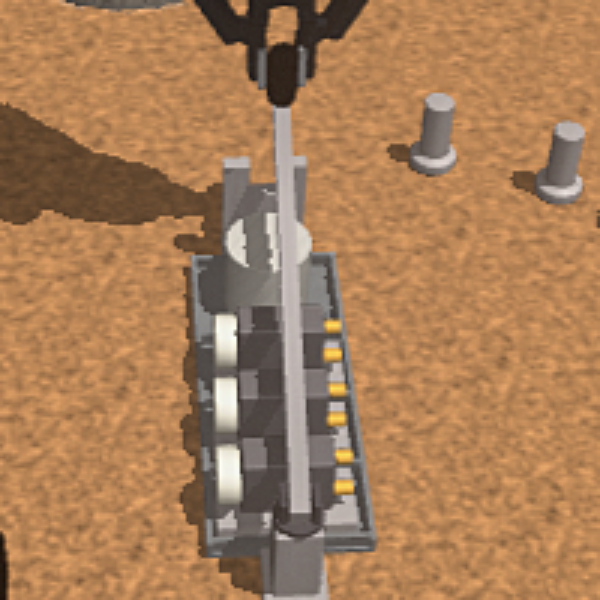

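>>> apply_moves(
  increments=[10, -0.5, -10, 0, 0, 10, 0, 0, 0, 0, 10, 0, 0, 0, 0],
)

```text
t: 71.65
eef_pos: [0.421, 0.0731, 0.1473]
tool_rot: [-0.025, 0.029, 0.999, 0.013]
contact_force: [-2.4, 1.2, -1.2]
gripper_width: 0.239
```

```bash
cat >> h.py <<'E'
def barang(z0=.084,z1=.128,lo=.06,hi=.27):
    p,d=read_camera('scene');Q=cloud('scene',d)[d>0];v=Q[:,:2]-PIV;al=-(v@EX);la=v@EY
    m=(al>lo)&(al<hi)&(abs(la)<.06)&(Q[:,2]>z0)&(Q[:,2]<z1)
    A=np.polyfit(al[m],la[m],1);B=np.polyfit(al[m],Q[m,2],1);print("n",m.sum(),"lat",A.round(4),"z",B.round(4),"ang",np.median(la[m]/al[m]).round(4))
E
python3 -c "
from h import *
arcplan(0.0,.322,.13)
barang()
"
```

```text
t 71.65 sw 0.008 r 0.3228 z 0.1473 yaw 176.7 dr 0.4 zax [-48.  28.] F [-2.4  1.2 -1.2] q7 0.92 grip 20.4
[-1.7, -3.1, 17.2] 0.4
n 573 lat [ 0.0108 -0.    ] z [0.1331 0.0859] ang 0.0102
```

>>> apply_moves(
  increments=[10, 0, -3.3, 0, 0, 10, 0, 0, 0, 0, 10, 0, 0, 0, 0],
)

```text
t: 72.08
eef_pos: [0.4209, 0.0702, 0.1474]
tool_rot: [-0.024, 0.028, 0.999, 0.014]
contact_force: [-2.8, 1.5, -0.9]
gripper_width: 0.24
```

```bash
python3 -c "
from h import *
arcplan(0.0,.322,.13)
barang()
"
```

```text
t 72.08 sw -0.001 r 0.3228 z 0.1474 yaw 176.8 dr 0.4 zax [-48.  29.] F [-2.8  1.5 -0.9] q7 0.93 grip 20.5
[-1.6, -0.1, 17.3] 0.4
n 577 lat [0.0001 0.0002] z [0.1299 0.0864] ang 0.0011
```

>>> apply_moves(
  increments=[10, 0, 0, 10, 0, 10, 0, 0, 10, 0, 10, 0, 0, 0, 0],
)

```text
t: 72.5
eef_pos: [0.4157, 0.0699, 0.1258]
tool_rot: [-0.028, 0.029, 0.999, 0.012]
contact_force: [-2.8, 0.1, -0.0]
gripper_width: 0.239
```

```bash
python3 -c "
from h import *
arcplan(0.0,.326,.1)
barang()
"
```

```text
t 72.5 sw -0.003 r 0.3279 z 0.1258 yaw 176.7 dr 0.3 zax [-56.  26.] F [-2.8  0.1 -0. ] q7 0.89 grip 20.4
[-3.3, 0.3, 25.7] 0.3
n 536 lat [-0.0039  0.0002] z [0.0608 0.0869] ang -0.0028
```

>>> apply_moves(
  increments=[10, 0, 0.8, 8, 0, 10, 0, 0, 8, 0, 10, 0, 0, 6, 0, 10, 0, 0, 0, 0],
)

```text
t: 73.05
eef_pos: [0.4123, 0.0704, 0.104]
tool_rot: [-0.03, 0.031, 0.999, 0.011]
contact_force: [-4.5, -0.1, -1.2]
gripper_width: 0.237
```

```bash
python3 -c "
from h import *
arcplan(0.0,.326,.1)
barang(.080)
"
```

```text
t 73.05 sw -0.002 r 0.3313 z 0.104 yaw 176.5 dr 0.1 zax [-60.  24.] F [-4.5 -0.1 -1.2] q7 0.85 grip 20.2
[-5.5, 0.5, 3.7] 0.1
n 473 lat [-0.0038  0.0004] z [-0.0019  0.0869] ang -0.0018
```

>>> apply_moves(
  increments=[10, 0, 0, 2, 0, 30, 0, 0, 0, 0, 50, 0, 0, 0, 0, 50, 0, 0, 0, 0, 50, 0, 0, 0, 0, 50, 0, 0, -20, 0, 50, 0, 0, -35, 0, 50, 0, 0, -50, 0, 50, 0, 0, -50, 0, 50, 0, 0, 0, 0],
)

```text
t: 74.35
eef_pos: [0.426, 0.067, 0.2641]
tool_rot: [-0.026, 0.033, 0.999, 0.013]
contact_force: [-0.8, 0.3, 0.0]
gripper_width: 0.589
```

```bash
python3 -c "
from h import *
barang(.080)
check()
Q=np.load('Q.npy')
rep('knob',near(Q,.4127,.071,.03,.1,.135));rep('jar',near(Q,.464,.402,.05,.09,.11));rep('so1',near(Q,.398,.312,.03,.055,.07));rep('so2',near(Q,.353,.22,.03,.055,.07));rep('rec',near(Q,.769,-.246,.15,.04,.056))
need(.42,.07,.2)
p,d=read_camera('scene');cv2.imwrite('pics/s17.png',p);cv2.imwrite('pics/s17z.png',cv2.resize(p[180:360,260:420],None,fx=3.3,fy=3.3))
"
```

```text
n 466 lat [-0.0034  0.0002] z [-0.0087  0.0865] ang -0.0022
s1 tray xy mm [-19.   -4.5]
733 [0.0564 0.062  0.0652] [75.7 28.3] 85.22394561767578
s2 tray xy mm [38.9 -2.7]
769 [0.0561 0.0619 0.0652] [85.1 28.4] 83.88340759277344
s3 tray xy mm [96.2 -9.5]
811 [0.056 0.062 0.065] [75.4 30. ] 86.71084594726562
cowl tray xy mm [-93.5   0.3]
1000 [0.06179757 0.06488199 0.06752713]
core 1038 [ 0.5899 -0.3312  0.0544] [ 588.3 -332.3] [52.3 52.6] 45.8
knob 0 [nan nan nan] [0. 0.] [0. 0.] 0.0
knob 145 [0.4167 0.0693 0.1182] [413.8  69.6] [20.3 21.5] 86.0
jar 1544 [0.4651 0.4009 0.1003] [463.4 402.8] [63.7 63.6] 40.5
so1 212 [0.3985 0.312  0.0622] [398.2 312.5] [23.8 23.2] 50.5
so2 77 [0.3549 0.2204 0.0616] [352.3 220.7] [22.5 25. ] 47.6
rec 14863 [ 0.7711 -0.2455  0.0491] [ 768.9 -246.3] [230.9 122.9] 85.3
t 74.5 tcp [422.9  66.1 260. ] yaw 176.3 tilt 3.76 q7 1.11 F [ 0.2 -0.5 -0.1] grip 50.0
  need mm [-0.5  2.3 60.2] roll 0h.py:20: RuntimeWarning: Mean of empty slice.
  r=rect(t);print(n,len(t),t.mean(0).round(4),np.round(r[0],1),np.round(r[1],1),round(r[2],1))
  ret = um.true_divide(
```

View pics/s17z.png

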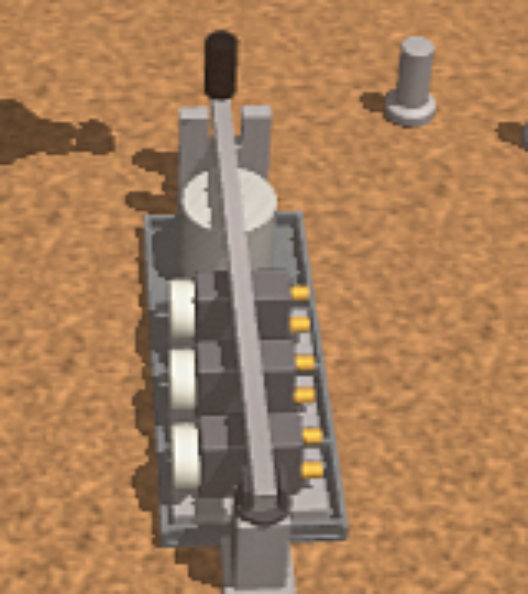

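View pics/s17.png

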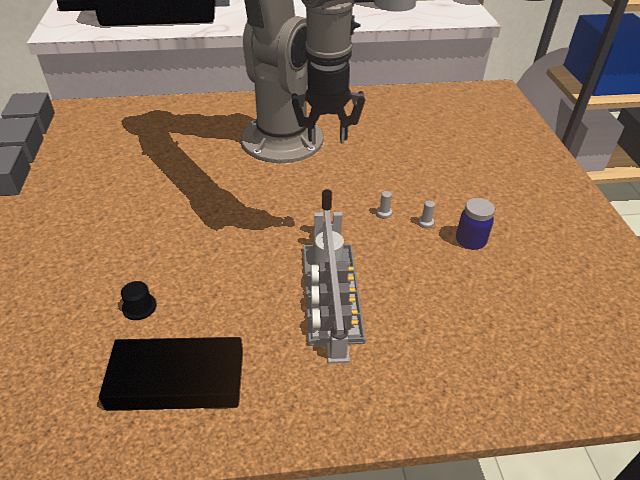

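The bar is down in the notch at knob (326,200), its slope matching the start. All tray loads are seated, the core is standing at (137,300), and the gripper is clear. Handing in.

```bash
python3 -c "
from station import *
print(hand_in())"
```

```text
the job is handed in; nothing more can be done
None
```

The job was handed in at about 75 s. The tray is loaded and latched, and every last check by camera depth agreed with that.

**What was done:** I lifted the latch bar out of its keeper and swung it to about 1.2 rad. I put the three units in the slots and the cowl in the pocket, and the core stayed standing when I pulled the cowl off. Then I swung the bar back over the keeper and let it drop into the notch.

| Item | Last check |
|---|---|
| Three units | Tops at 62 mm, so upright on the tray floor; within about 6 mm of the middle line and 5 mm of their slot centres along the tray |
| Cowl | 1.5 mm off the pocket centre, top at 65 mm |
| Core | Upright; less than 2 mm from where it started |
| Latch bar | Swing about -0.003 rad; bar-top slope -0.009, against about -0.007 when latched at the start |
| Receiver, jar, standoffs | Within 1 mm of where they started |
| Gripper | About 260 mm above the bench, touching nothing |

**What did not go as planned:**
- **Slot 3:** The first unit could not be lowered there because the gripper met the pivot hub lightly (about 10 N). I put that unit in the middle slot and gripped the next one higher for slot 3.
- **Tool tilt:** The tool built up a tilt of about 5°. I took it out twice by pressing the closed fingertips against the fixed pivot post, at about 27 N on the wrist.
- **Bar while aside:** It shifted slightly, from about 1.18 to 1.25 rad, and stayed clear of the slots.

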